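# Scrape broken crispbread off the pastry slab into the scrap pan

### The arm

A 6-joint arm with a two-finger parallel gripper is mounted at the origin on the work surface; the furniture and walls round the work are solid. World frame = base frame: x ahead of the robot, y to its left, z up, the work surface at z = 0. Lengths are in m, angles in degrees, forces in N, time in s.
With the tool pointing down it reaches from about 0.375 to 0.9 m from the base axis. Payload 3.1 kg.
Tool frame: the origin (TCP) lies at the very end of the fingers, on their centre line; the grasp point (between the pads) lies 19 mm behind it; z points along the fingers, x is the direction in which the jaws open and shut, and the axes are right-handed (so a half turn about z gives the same grasp; the last joint's range is limited). The gripper opens to 87 mm and grips with 3 to 60 N. Pads are 19 mm wide; open, the fingers measure 117 mm over their backs; the gripper's body (75 mm by 190 mm) begins 51 mm behind the grasp point.
Start: joints at [54.059, 30.224, 82.088, -0, 67.689, -10.227], TCP at [0.271, 0.563, 0.223] pointing down, gripper open.
Joint ranges: [-176.69, 176.69], [-43.24, 126.21], [12.49, 139.97], [-82, 262], [0, 151.66], [-163.58, 163.58]. Speed limits (degrees/s): [159.86, 159.86, 180, 180, 180, 180].

### API

Orientations are given as a 3x3 rotation matrix whose columns are the frame's x, y, z axes.
In Python, from rig import bot gives the robot as it stands.
- The arm moves only by the tool arm_command, never from a script. Its argument "plan" is a list of rows, each an object of numbers: "claw": the opening, from 0 (shut) to 1 (fully open); "dx", "dy", "dz": the shift along the tool's x, y, z in cm; "twist": the turn about the tool's z in degrees. A call has 1 to 8 rows; each row is the pose to reach, as a shift and turn from the pose measured when the call began, along the tool's axes at that moment; what a row does not reach only later rows make up. A row lasts 1/12 s, in which the tool goes at most 41.7 mm and 7.16 degrees, less where a joint would pass 70% of its speed; a pose out of reach is approached as far as the arm can. A call with a gripper value outside its range is refused whole. The fingers move at their own pace and stop on an object; the grip force is fixed at half the most. Time passes only in rows, so rows that repeat a pose let the fingers close. It gives the time, the measured TCP pose, the force and the opening at its end, in the units of the state.
- bot.read_state(): the state, without advancing time (a new reading comes with each control period).
- bot.capture(name): name is "side" or "top" or "wrist"; returns the picture (400x640x3 uint8, red, green, blue); there is no depth.
- bot.calibration(name): a dict with "intrinsics" (3x3 intrinsics, pixels), "k1" (the pictures are not rectified: a ray, as slopes to the right and down, at radius r is drawn at 1 + k1 r^2 times it, then the intrinsics apply), "rvec" (rotation vector, rad) and "tvec" (3), from world to camera coordinates, as OpenCV has them; the wrist camera has in their place "T_tool_cam" (4x4, takes a point from camera to tool coordinates, whose origin is the TCP and whose axes are the tool frame's). Camera axes: x right, y down, z forward; pixel columns grow to the right and rows downward; lengths in m; the calibration is good to about 2 mm. A picture is of the moment at which its call begins: read the wrist's pose just before it. calibration takes no time and is no camera call.
- bot.hand_in(): hands the job in, once; it reports no verdict.
The state is a dict: "time_s": time; "joint_positions": joint angles; "qvel": joint speeds; "tau": joint torques, N m; "position": TCP position; "tcp_rot": TCP orientation; "force": force on the tool from outside, world axes, zero at the start; "moment": the same for the moment, N m; "opening": opening from 0.0 (shut) to 1.0 (fully open).
Only numpy, scipy, OpenCV 4.12 (cv2) and the standard library are available. Lean on these libraries where they do the work, as an engineer would, in place of code of your own. Each camera call takes 0.05 s, during which the arm holds its last target.

### The job

Take the bench scraper out of its wooden block and use it to clear the two broken pieces of crispbread off the pastry slab: set the blade down on the marble slab behind them, no harder than needed to feel it touch, and sweep them off the slab's far edge so that both drop into the steel scrap pan hanging below. Move the pieces with the scraper only, never with the gripper; leave the jam jar and the price stand alone; then stand the scraper back in the slot of its block and let go.

Things in the scene. Friction and masses are not known exactly. Their poses are not given: they have to be found in the camera images.
- scraper_grip (a point): Middle of the wooden handle of the bench scraper (loose, 240 g, starts standing blade down in its block, perhaps leaning up to 6 degrees). The handle is a bar 28 mm thick (along the scraper's x), 122 mm long (along y) and 34 mm high (along z); grip it across its 28 mm. Axes: z from the blade's edge up through the handle, x square to the blade's flat side, y along the blade's edge.
- scraper_edge (a point): Middle of the lower edge of the scraper's steel blade, 105 mm below the handle's middle; same axes. The blade is 2.5 mm thick, 115 mm wide and 92 mm high up to the handle (88 mm of it clear below the handle); the last 10 mm under the handle are an 8 mm thick spine. The edge is straight and square, either face can push.
- block_slot (a point): Middle of the bottom of the slot in the scraper's wooden block (fixed), 10 mm above the counter. The block is 70 mm (x) by 160 mm (y) and 55 mm high, the slot 7 mm (x) by 119.5 mm (y), 45 mm deep, straight down, only its visible rim a little broken. Axes: x across the slot, y along it, z up. When home the blade's edge stands on this bottom.
- crisp_0_centre (a point): Centre of one broken piece of crispbread, a hard toasted flat slab about 72 mm (x) by 85 mm (y) and 5 mm thick (z), 35 g, lying flat on the slab, loose; this point is half-way up. It starts on the right-hand side of the other piece.
- crisp_1_centre (a point): Centre of the other piece of crispbread, about 73 mm (x) by 87 mm (y) and 5 mm thick, 35 g, loose, flat on the slab; half-way up.
- pan: Stainless scrap pan (fixed) hanging on a rail along the far end of the counter, just below and beyond the slab's far edge; origin at the centre of its underside, 161 mm below the counter top. Open on top, 150 mm high, so its rim is 11 mm below the counter top; 176 mm (x) by 325 mm (y) over the rim, 160 by 309 mm inside. Its axes are parallel to the world's; it hangs somewhere else along the edge each time.
- slab_edge (a point): Middle of the far upper edge of the pastry slab, level with its top; the edge is straight, runs along world y and lies 14 mm beyond the far end of the counter, above the near rim of the pan, so that what is pushed past it falls. The wall is 190 mm beyond.
- slab: Marble pastry slab (fixed) lying on the far end of the counter, 240 mm (x) by 360 mm (y), its axes parallel to the world's; the two pieces lie on its level top. The top stands 14 to 18 mm above the counter, a little different each time; origin at the centre of its plan, 20 mm below its top.
- jam_jar: Jam jar (loose bystander), 62 mm across and 85 mm high, standing; origin at the centre of its underside.
- price_stand: Small black bent price stand (loose bystander), 47 by 88 mm and 58 mm high, near the right-hand far corner; origin at the centre of its underside.

How it is judged:
By the outcome, as a careful person would: the job done as asked, in the order asked, and still so for the second after the job is handed in, with the robot touching nothing.
It also fails if it takes over 58 s, if anything falls off the work surface, if the arm or the gripper's body presses on something with over 40 N, if the wrist force passes 120 N, or if a joint passes its speed limit or range.

## Working session

There is one attempt and no reset: what is moved stays moved. The work goes in short steps, Python scripts to look and compute and a tool call to move; the robot and the scene stay as the last step left them, time stands still between calls to the robot, and variables do not carry over. Pictures are saved under pics/ and viewed, and the job is handed in when it is done.

Besides the shell and the picture viewer there is one more tool, called after "Request:" by a JSON object that holds its "name" and its "arguments", one argument or row to a line. arm_command: Moves the arm, as the interface text tells. Its arguments: {"type":"object","properties":{"plan":{"type":"array"}},"required":["plan"]}

```bash
ls; mkdir -p pics; python3 - <<'E'
from rig import bot
import cv2
for n in ("side","top","wrist"):
    im=bot.capture(n); cv2.imwrite(f"pics/{n}0.png",im[:,:,::-1])
    c=bot.calibration(n); print(n,c)
s=bot.read_state(); print(s)
E
```

```text
pics
side {'intrinsics': array([[441.88492221,   0.        , 318.11323359],
       [  0.        , 441.88492221, 202.12903902],
       [  0.        ,   0.        ,   1.        ]]), 'k1': 0.03403367631782971, 'rvec': array([ 2.01231918, -0.21138646,  0.1325995 ]), 'tvec': array([-0.51153403,  0.08400532,  1.12350952])}
top {'intrinsics': array([[367.0318673 ,   0.        , 317.80535029],
       [  0.        , 367.0318673 , 197.74258489],
       [  0.        ,   0.        ,   1.        ]]), 'k1': -0.05622888450500704, 'rvec': array([ 2.1642326 , -2.20587687,  0.08131117]), 'tvec': array([0.00935445, 0.52219565, 0.96531481])}
wrist {'intrinsics': array([[309.48952463,   0.        , 318.59336038],
       [  0.        , 309.48952463, 200.10767756],
       [  0.        ,   0.        ,   1.        ]]), 'k1': -0.06188082155965364, 'T_tool_cam': array([[ 9.99999842e-01, -1.71523347e-04,  5.34641460e-04,
         1.98431068e-03],
       [ 1.26030879e-05,  9.58814419e-01,  2.84033289e-01,
        -7.99268100e-02],
       [-5.61340281e-04, -2.84033238e-01,  9.58814270e-01,
        -1.62991926e-01
[... 166 characters left out ...]
  8.21405603e+01, -1.18904946e-03,
        6.76899678e+01, -1.02284100e+01]), 'qvel': array([ 0.03685796, -0.14129242, -0.08938136,  0.03380331, -0.08177533,
       -0.09873173]), 'tau': array([ 4.93603729e-04, -4.40430093e+01, -1.76842940e+01,  6.33440050e-02,
        5.52935572e-02, -9.19202489e-05]), 'position': array([0.27081006, 0.56264223, 0.22176917]), 'tcp_rot': array([[ 4.33854925e-01,  9.00982187e-01, -1.00134948e-03],
       [ 9.00981124e-01, -4.33855984e-01, -1.41391929e-03],
       [-1.70835756e-03, -2.88761138e-04, -9.99998499e-01]]), 'force': array([-0.50220449, -0.45303861, -0.35539355]), 'moment': array([-0.00890773,  0.00674551,  0.00402837]), 'opening': 0.9972783372800706}
```

View pics/side0.png

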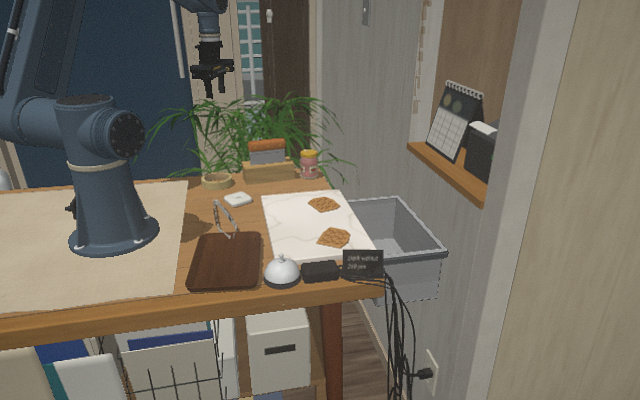

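View pics/top0.png

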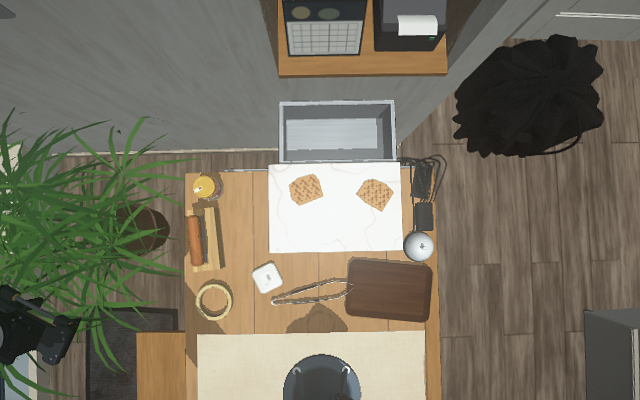

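View pics/wrist0.png

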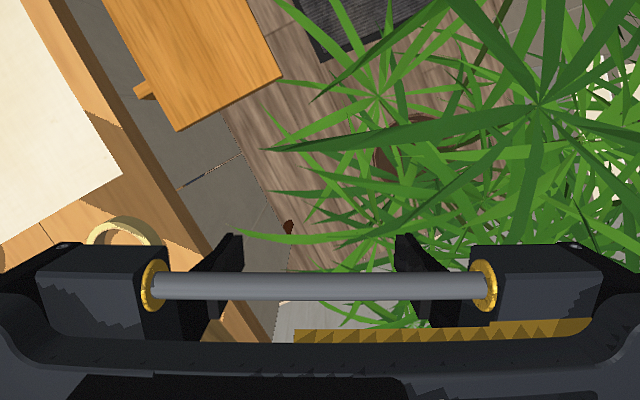

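The side view shows the block at about (265,165) with the handle at (267,145), and the jar at (309,160). In the top view the slab spans columns 268–402 and rows 163–252. The pieces are near (306,189) and (375,194), the block near (205,238), and the pan spans columns 280–396. I'll zoom in and measure next.

```bash
cat > h.py <<'E'
import numpy as np, cv2
from rig import bot
def cam(name,state=None):
    c=bot.calibration(name);K=c['intrinsics'];k1=c['k1']
    if name=='wrist':
        s=state; T=np.eye(4);T[:3,:3]=s['tcp_rot'];T[:3,3]=s['position']
        M=T@c['T_tool_cam']; R=M[:3,:3].T; t=-R@M[:3,3]
    else:
        R=cv2.Rodrigues(c['rvec'])[0]; t=c['tvec']
    return K,k1,R,t
def ray(C,px):
    K,k1,R,t=C
    n=cv2.undistortPoints(np.array([[px]],float),K,np.array([k1,0,0,0,0]))[0,0]
    return -R.T@t, R.T@np.array([n[0],n[1],1.])
def on_z(C,px,z):
    o,d=ray(C,px); return o+d*(z-o[2])/d[2]
def proj(C,P):
    K,k1,R,t=C
    return cv2.projectPoints(np.array(P,float).reshape(-1,3),cv2.Rodrigues(R)[0],t,K,np.array([k1,0,0,0,0]))[0][:,0]
def tri(C1,p1,C2,p2):
    o1,d1=ray(C1,p1);o2,d2=ray(C2,p2)
    A=np.stack([d1,-d2],1); s=np.linalg.lstsq(A,o2-o1,rcond=None)[0]
    a=o1+d1*s[0];b=o2+d2*s[1]; return (a+b)/2,np.linalg.norm(a-b)
E
python3 - <<'E'
from h import *
a=cv2.imread('pics/top0.png');b=cv2.imread('pics/side0.png')
cv2.imwrite('pics/z1.png',cv2.resize(a[150:290,175:315],None,fx=4,fy=4,interpolation=2))
cv2.imwrite('pics/z2.png',cv2.resize(a[90:270,260:440],None,fx=3.3,fy=3.3,interpolation=2))
cv2.imwrite('pics/z3.png',cv2.resize(b[125:275,190:390],None,fx=4,fy=4,interpolation=2))
E
```

```text
(no output)
```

View pics/z1.png

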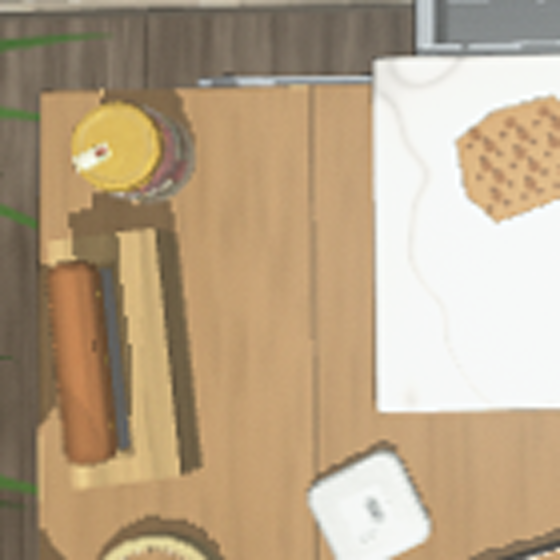

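View pics/z2.png

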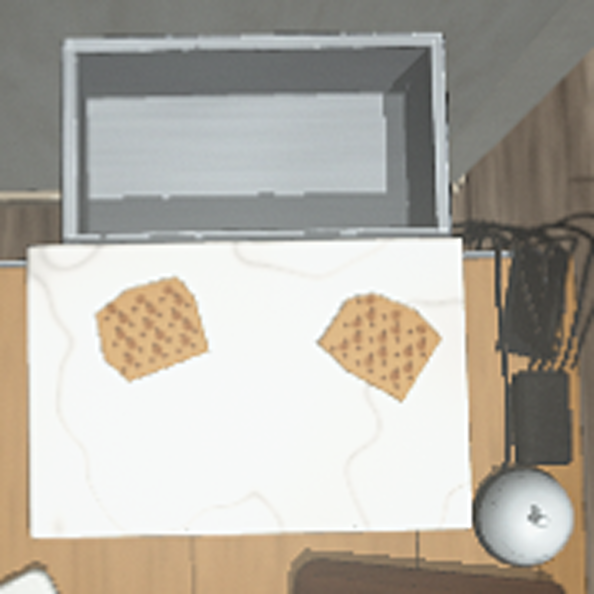

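View pics/z3.png

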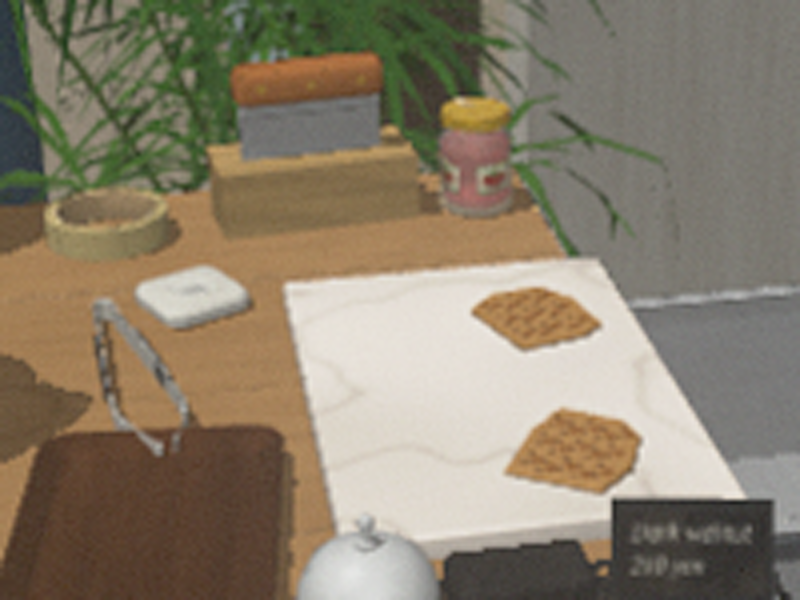

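```bash
python3 - <<'E'
from h import *
np.set_printoptions(precision=4,suppress=True)
T=cam('top');S=cam('side')
z1=lambda u,v:((u+.5)/4-.5+175,(v+.5)/4-.5+150)
z2=lambda u,v:((u+.5)/3.3-.5+260,(v+.5)/3.3-.5+90)
z3=lambda u,v:((u+.5)/4-.5+190,(v+.5)/4-.5+125)
print('slab tri',tri(T,z2(28,248),S,z3(601,258)),tri(T,z2(31,537),S,z3(285,284)), tri(T,z2(461,238),S,z3(747,497)))
for n,p in dict(fl=(28,248),fr=(461,238),nl=(31,537),nr=(471,527)).items(): print('slab',n,on_z(T,z2(*p),.016))
for n,p in dict(TL=(50,240),TR=(158,228),BR=(183,470),BL=(72,488)).items(): print('block',n,on_z(T,z1(*p),.055))
for n,p in dict(BL=(207,148),BR=(420,150-20),fl=(222,182)).items(): print('block side',n,on_z(S,z3(*p),.055))
for n,p in dict(a=(50,265),b=(103,260),c=(118,457),d=(66,463)).items(): print('handle',n,on_z(T,z1(*p),.132))
print('jar lid',on_z(T,z1(117,147),.085))
for n,p in dict(a=(62,38),b=(443,33),c=(450,233),d=(64,240)).items(): print('pan',n,on_z(T,z2(*p),-.011))
im=cv2.imread('pics/top0.png');hsv=cv2.cvtColor(im,cv2.COLOR_BGR2HSV)
m=((hsv[...,1]>60)&(hsv[...,0]<25)).astype(np.uint8);m[:, :272]=0;m[:,398:]=0;m[:168]=0;m[245:]=0
cs,_=cv2.findContours(m,0,1)
for c in cs:
    if cv2.contourArea(c)>200:
        w=np.array([on_z(T,p[0].astype(float),.02) for p in c]); print('crisp',w.min(0),w.max(0)); (cx,cy),sz,a=cv2.minAreaRect((w[:,:2]*1000).astype(np.float32)); print(cx,cy,sz,a)
        M=cv2.moments(c); print('cent',on_z(T,(M['m10']/M['m00'],M['m01']/M['m00']),.02))
E
```

```text
slab tri (array([0.6171, 0.1324, 0.0126]), np.float64(0.0038699126107003805)) (array([0.3786, 0.1325, 0.014 ]), np.float64(0.00037228384692314544)) (array([ 0.6155, -0.2239,  0.0161]), np.float64(0.0016362386219710724))
slab fl [0.6146 0.1323 0.016 ]
slab fr [ 0.6163 -0.2242  0.016 ]
slab nl [0.3789 0.1322 0.016 ]
slab nr [ 0.3798 -0.2241  0.016 ]
block TL [0.4952 0.3392 0.055 ]
block TR [0.5017 0.2684 0.055 ]
block BR [0.3461 0.2526 0.055 ]
block BL [0.3356 0.3245 0.055 ]
block side BL [0.3349 0.3206 0.055 ]
block side BR [0.5119 0.3272 0.055 ]
block side fl [0.3422 0.2425 0.055 ]
handle a [0.4767 0.3116 0.132 ]
handle b [0.4791 0.2797 0.132 ]
handle c [0.3628 0.2707 0.132 ]
handle d [0.3596 0.3018 0.132 ]
jar lid [0.5517 0.2861 0.085 ]
pan a [ 0.8006  0.1055 -0.011 ]
pan b [ 0.7994 -0.2219 -0.011 ]
pan c [ 0.6253 -0.2211 -0.011 ]
pan d [ 0.6253  0.1054 -0.011 ]
crisp [ 0.4834 -0.2031  0.02  ] [ 0.5701 -0.1059  0.02  ]
532.6825561523438 -154.1959228515625 (81.69489288330078, 69.60671997070312) 56.28654479980469
cent [ 0.5306 -0.1545  0.02  ]
crisp [ 0.5063 -0.0121  0.02  ] [0.5866 0.0762 0.02  ]
546.359375 33.69126892089844 (69.93240356445312, 82.32618713378906) 17.388307571411133
cent [0.5458 0.0324 0.02  ]
```

```bash
cat >> h.py <<'E'
def go(x,y,z,yaw=None):
    s=bot.read_state();R=s['tcp_rot'];p=s['position']
    d=R.T@(np.array([x,y,z])-p)*100
    cy=np.degrees(np.arctan2(R[1,0],R[0,0]))
    tw=0 if yaw is None else -((yaw-cy+180)%360-180)
    print('t',round(s['time_s'],2),'p',p.round(4),'yaw',round(cy,2),'F',s['force'].round(2),'op',round(s['opening'],3),'zaxis',R[:,2].round(4))
    print('dx dy dz twist',d.round(2),round(tw,2))
E
python3 -c "
from h import *
go(.42,.292,.20,95.3)"
```

```text
t 0.15 p [0.2708 0.5626 0.2218] yaw 64.29 F [-0.5  -0.45 -0.36] op 0.997 zaxis [-0.001  -0.0014 -1.    ]
dx dy dz twist [-17.91  25.18   2.2 ] -31.01
```

Request:
{"name": "arm_command", "arguments": {
  "plan": [
    {"claw": 1,"dx": -2.2,"dy": 3.1,"dz": 0,"twist": -7},
    {"claw": 1,"dx": -4.5,"dy": 6.3,"dz": 0,"twist": -14},
    {"claw": 1,"dx": -6.7,"dy": 9.4,"dz": 0,"twist": -21},
    {"claw": 1,"dx": -9,"dy": 12.6,"dz": 0,"twist": -28},
    {"claw": 1,"dx": -11.2,"dy": 15.7,"dz": 0,"twist": -31},
    {"claw": 1,"dx": -13.5,"dy": 19,"dz": 0,"twist": -31},
    {"claw": 1,"dx": -15.7,"dy": 22.1,"dz": 1,"twist": -31},
    {"claw": 1,"dx": -17.9,"dy": 25.2,"dz": 2,"twist": -31}
  ]
}}

```text
time_s: 0.82
position: [0.4212, 0.2905, 0.2023]
tcp_rot: [[-0.092, 0.996, 0.001], [0.996, 0.092, -0.001], [-0.001, 0.001, -1.0]]
force: [0.3, 0.7, -0.7]
opening: 0.996
```

Request:
{"name": "arm_command", "arguments": {
  "plan": [
    {"claw": 1,"dx": 0,"dy": 0,"dz": 0,"twist": 0},
    {"claw": 1,"dx": 0,"dy": 0,"dz": 0,"twist": 0},
    {"claw": 1,"dx": 0,"dy": 0,"dz": 0,"twist": 0}
  ]
}}

```text
time_s: 1.07
position: [0.421, 0.2906, 0.2023]
tcp_rot: [[-0.091, 0.996, 0.0], [0.996, 0.091, -0.0], [-0.0, 0.0, -1.0]]
force: [-0.1, 1.1, 0.2]
opening: 1.001
```

```bash
python3 - <<'E'
from h import *
go(.42,.292,.1,95.3)
im=bot.capture('wrist');cv2.imwrite('pics/w1.png',im[:,:,::-1])
im=bot.capture('side');cv2.imwrite('pics/s1.png',cv2.resize(im[60:260,180:400,::-1],None,fx=3,fy=3))
E
```

```text
t 1.07 p [0.421  0.2906 0.2023] yaw 95.23 F [-0.06  1.12  0.22] op 1.001 zaxis [ 1.e-04 -2.e-04 -1.e+00]
dx dy dz twist [ 0.15 -0.09 10.23] -0.07
```

View pics/w1.png

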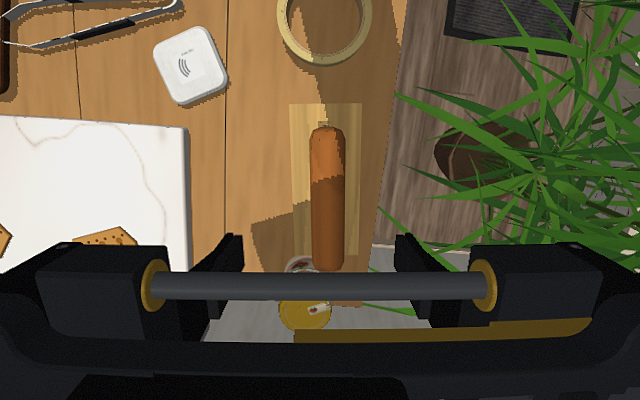

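View pics/s1.png

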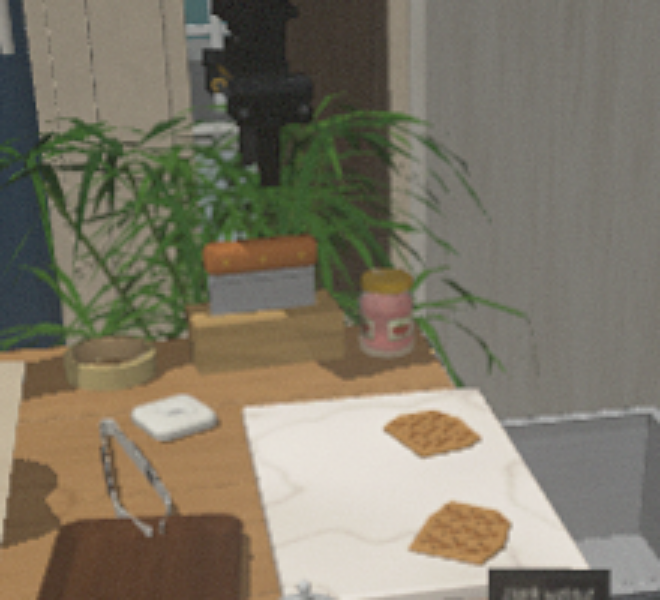

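The wrist view shows the handle at columns 310–344 and rows 126–270. The block's near corners are at (291,103) and (362,103). It's clear around the handle.

```bash
python3 - <<'E'
from h import *
np.set_printoptions(precision=4,suppress=True)
s=bot.read_state();W=cam('wrist',s)
a=cv2.imread('pics/w1.png');hsv=cv2.cvtColor(a,cv2.COLOR_BGR2HSV)
m=((hsv[...,0]<12)&(hsv[...,1]>120)&(hsv[...,2]>50)).astype(np.uint8);m[:,:295]=0;m[:,358:]=0;m[:118]=0;m[275:]=0
for v in (140,160,180,200,220,240,255):
    x=np.where(m[v])[0]; l,r=x.min(),x.max()
    print(v,l,r, on_z(W,(l,v),.13),on_z(W,(r,v),.13))
for p in [(326,126),(327,270)]: print('ends',on_z(W,p,.125))
for p in [(291,103),(362,103),(290,250),(360,250)]: print('block',on_z(W,p,.055))
cv2.imwrite('pics/w1z.png',cv2.resize(a[90:290,270:390],None,fx=3,fy=3))
E
```

```text
Traceback (most recent call last):
ValueError: zero-size array to reduction operation minimum which has no identity
```

```bash
python3 - <<'E'
from h import *
np.set_printoptions(precision=4,suppress=True)
s=bot.read_state();W=cam('wrist',s)
a=cv2.imread('pics/w1.png');hsv=cv2.cvtColor(a,cv2.COLOR_BGR2HSV)
print(hsv[160,300:355:6].tolist())
print(hsv[220,300:355:6].tolist())
m=((hsv[...,0]<14)&(hsv[...,1]>165)).astype(np.uint8);m[:,:295]=0;m[:,358:]=0;m[:118]=0;m[275:]=0
for v in (140,160,180,200,220,240,255):
    x=np.where(m[v])[0]
    if len(x)<5: continue
    l,r=x.min(),x.max()
    print(v,l,r, on_z(W,(l,v),.13),on_z(W,(r,v),.13))
for p in [(326,126),(327,270)]: print('ends',on_z(W,p,.125))
for p in [(291,103),(362,103),(290,250),(360,250)]: print('block',on_z(W,p,.055))
cv2.imwrite('pics/w1z.png',cv2.resize(a[90:290,270:390],None,fx=3,fy=3))
E
```

```text
[[19, 130, 194], [19, 133, 195], [14, 188, 167], [14, 184, 158], [13, 180, 174], [13, 177, 171], [13, 177, 148], [14, 187, 75], [19, 130, 133], [19, 133, 144]]
[[19, 130, 116], [18, 128, 132], [13, 183, 106], [13, 177, 111], [14, 184, 119], [12, 181, 117], [14, 189, 101], [13, 172, 83], [19, 129, 130], [19, 135, 130]]
140 310 344 [0.3653 0.2827 0.13  ] [0.3629 0.3082 0.13  ]
160 310 344 [0.3804 0.284  0.13  ] [0.378  0.3099 0.13  ]
180 311 344 [0.396  0.2861 0.13  ] [0.3936 0.3117 0.13  ]
200 311 343 [0.4122 0.2875 0.13  ] [0.4098 0.3128 0.13  ]
220 311 342 [0.429 0.289 0.13 ] [0.4267 0.314  0.13  ]
240 312 343 [0.4464 0.2914 0.13  ] [0.4441 0.3169 0.13  ]
255 312 343 [0.4601 0.2925 0.13  ] [0.4577 0.3185 0.13  ]
ends [0.3542 0.2938 0.125 ]
ends [0.4758 0.307  0.125 ]
block [0.3393 0.2601 0.055 ]
block [0.3328 0.3282 0.055 ]
block [0.494  0.2697 0.055 ]
block [0.4868 0.3465 0.055 ]
```

View pics/w1z.png

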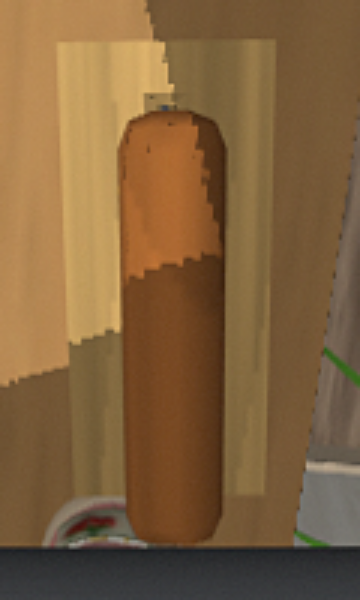

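```bash
python3 - <<'E'
from h import *
np.set_printoptions(precision=4,suppress=True)
s=bot.read_state();W=cam('wrist',s)
P=[on_z(W,p,.055) for p in [(289,103.3),(362,103.3),(294,254),(358.4,255)]]
for p in P: print(p)
print('centre',np.mean(P,0)); 
for i in (0,1): d=P[i+2]-P[i]; print(np.degrees(np.arctan2(d[1],d[0])))
d=P[1]-P[0];print(np.degrees(np.arctan2(-d[0],d[1])))
# top block again with side-face care
print('slot near end',on_z(W,(270+163/3,90+97/3),.055))
go(.415,.3005,.098,96)
E
```

```text
[0.3397 0.2582 0.055 ]
[0.3331 0.3282 0.055 ]
[0.4984 0.2744 0.055 ]
[0.493  0.3456 0.055 ]
centre [0.416  0.3016 0.055 ]
5.845688664069045
6.191404834085032
5.428915854762131
slot near end [0.3544 0.2938 0.055 ]
t 1.17 p [0.4206 0.2916 0.2025] yaw 95.38 F [ 0.73 -0.05 -0.6 ] op 0.997 zaxis [ 0.0009 -0.0001 -1.    ]
dx dy dz twist [ 0.94 -0.49 10.45] -0.62
```

Request:
{"name": "arm_command", "arguments": {
  "plan": [
    {"claw": 1,"dx": 0.9,"dy": -0.5,"dz": 1,"twist": -0.6},
    {"claw": 1,"dx": 0.9,"dy": -0.5,"dz": 3,"twist": -0.6},
    {"claw": 1,"dx": 0.9,"dy": -0.5,"dz": 5,"twist": -0.6},
    {"claw": 1,"dx": 0.9,"dy": -0.5,"dz": 7,"twist": -0.6},
    {"claw": 1,"dx": 0.9,"dy": -0.5,"dz": 9,"twist": -0.6},
    {"claw": 1,"dx": 0.9,"dy": -0.5,"dz": 10,"twist": -0.6},
    {"claw": 1,"dx": 0.9,"dy": -0.5,"dz": 10.5,"twist": -0.6},
    {"claw": 1,"dx": 0.9,"dy": -0.5,"dz": 10.5,"twist": -0.6}
  ]
}}

```text
time_s: 1.83
position: [0.4137, 0.3008, 0.0965]
tcp_rot: [[-0.106, 0.994, -0.001], [0.994, 0.106, -0.001], [-0.001, -0.001, -1.0]]
force: [0.0, -0.7, 1.1]
opening: 1.0
```

```bash
python3 - <<'E'
from h import *
go(.415,.3005,.098,96)
im=bot.capture('wrist');cv2.imwrite('pics/w2.png',im[:,:,::-1])
E
```

```text
t 1.83 p [0.4137 0.3008 0.0965] yaw 96.08 F [ 0.   -0.73  1.09] op 1.0 zaxis [-1.2e-03 -9.0e-04 -1.0e+00]
dx dy dz twist [-0.05  0.13 -0.15] 0.08
```

View pics/w2.png

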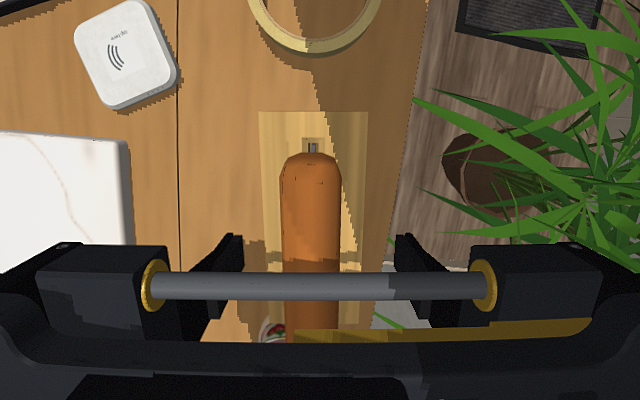

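```bash
python3 - <<'E'
from h import *
np.set_printoptions(precision=4,suppress=True)
s=bot.read_state();W=cam('wrist',s);T=np.eye(4)
R=s['tcp_rot'];p=s['position']
for z in (.13,.12): 
  for v in (185,215,240):
    print(z,v,[(R.T@(on_z(W,q,z)-p)).round(4) for q in [(281,v),(342,v)]])
for q in [(258,111),(368,111),(303,148),(323,148)]: print(q,on_z(W,q,.055), (R.T@(on_z(W,q,.055)-p)).round(4))
E
```

```text
0.13 185 [array([-0.0136, -0.0468, -0.0326]), array([ 0.0128, -0.0468, -0.0327])]
0.13 215 [array([-0.0141, -0.033 , -0.0326]), array([ 0.0131, -0.033 , -0.0326])]
0.13 240 [array([-0.0145, -0.0209, -0.0326]), array([ 0.0134, -0.0209, -0.0326])]
0.12 185 [array([-0.0149, -0.0444, -0.0226]), array([ 0.0136, -0.0443, -0.0227])]
0.12 215 [array([-0.0154, -0.0295, -0.0226]), array([ 0.0139, -0.0295, -0.0226])]
0.12 240 [array([-0.0158, -0.0165, -0.0226]), array([ 0.0142, -0.0165, -0.0226])]
(258, 111) [0.3413 0.2568 0.055 ] [-0.0362 -0.0774  0.0423]
(368, 111) [0.3339 0.327  0.055 ] [ 0.0344 -0.0773  0.0423]
(303, 148) [0.3619 0.2877 0.055 ] [-0.0076 -0.0536  0.0423]
(323, 148) [0.3606 0.3008 0.055 ] [ 0.0057 -0.0536  0.0423]
```

The handle sits within 0.5 mm of the jaws' centre line and the block is centred as well, so I'll close the gripper.

Request:
{"name": "arm_command", "arguments": {
  "plan": [
    {"claw": 0.3,"dz": 0},
    {"claw": 0.2,"dz": 0},
    {"claw": 0.0,"dz": 0},
    {"claw": 0.0,"dz": 0},
    {"claw": 0.0,"dz": 0},
    {"claw": 0.0,"dz": 0},
    {"claw": 0.0,"dz": 0},
    {"claw": 0.0,"dz": 0}
  ]
}}

```text
$.plan[0]: bad value
```

```bash
python3 - <<'E'
from h import *
go(.415,.3005,.098,96)
im=bot.capture('wrist');cv2.imwrite('pics/w3.png',im[:,:,::-1])
print(bot.read_state()['moment'])
E
```

```text
t 1.88 p [0.4144 0.3009 0.0974] yaw 96.06 F [ 0.81 -0.04  0.32] op 0.997 zaxis [ 4.e-04 -2.e-04 -1.e+00]
dx dy dz twist [-0.04  0.05 -0.06] 0.06
[0.05305515 0.0503174  0.03931677]
```

View pics/w3.png

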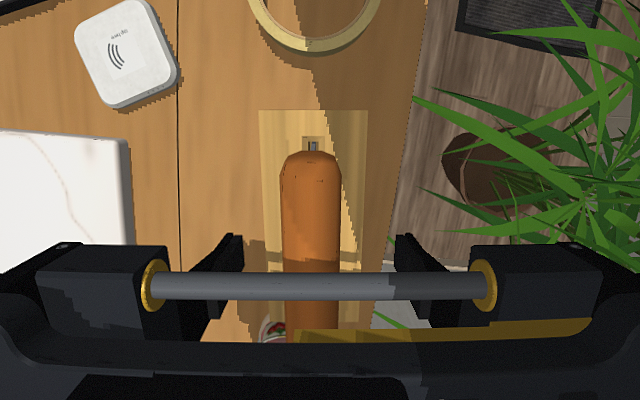

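The call was refused, probably because some fields were left out of the rows. The scene is unchanged, so I'll resend it with every field given.

Request:
{"name": "arm_command", "arguments": {
  "plan": [
    {"claw": 0,"dx": 0,"dy": 0,"dz": 0,"twist": 0},
    {"claw": 0,"dx": 0,"dy": 0,"dz": 0,"twist": 0},
    {"claw": 0,"dx": 0,"dy": 0,"dz": 0,"twist": 0},
    {"claw": 0,"dx": 0,"dy": 0,"dz": 0,"twist": 0},
    {"claw": 0,"dx": 0,"dy": 0,"dz": 0,"twist": 0},
    {"claw": 0,"dx": 0,"dy": 0,"dz": 0,"twist": 0},
    {"claw": 0,"dx": 0,"dy": 0,"dz": 0,"twist": 0},
    {"claw": 0,"dx": 0,"dy": 0,"dz": 0,"twist": 0}
  ]
}}

```text
time_s: 2.6
position: [0.4151, 0.3008, 0.098]
tcp_rot: [[-0.105, 0.994, 0.002], [0.994, 0.105, 0.0], [0.0, 0.002, -1.0]]
force: [0.3, -0.0, -0.6]
opening: 0.478
```

```bash
python3 - <<'E'
from h import *
go(.415,.3005,.098,96)
im=bot.capture('wrist');cv2.imwrite('pics/w4.png',im[:,:,::-1])
print(bot.read_state()['moment'])
E
```

```text
t 2.6 p [0.4151 0.3008 0.098 ] yaw 96.03 F [ 0.31 -0.04 -0.58] op 0.478 zaxis [ 1.8e-03  4.0e-04 -1.0e+00]
dx dy dz twist [-0.03 -0.01 -0.  ] 0.03
[0.05694694 0.02850047 0.02927642]
```

View pics/w4.png

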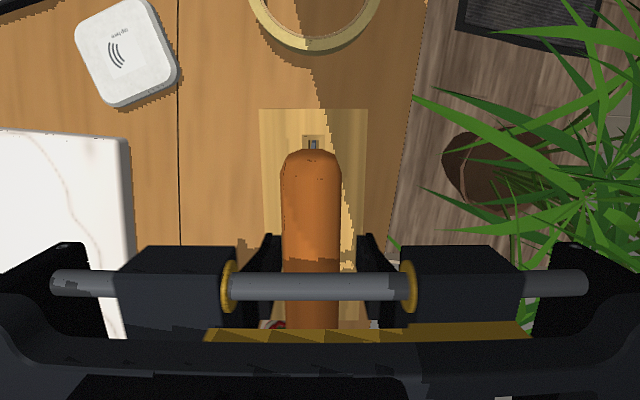

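The fingers are still closing: the opening is 0.478 and the handle is about 0.32.

Request:
{"name": "arm_command", "arguments": {
  "plan": [
    {"claw": 0,"dx": 0,"dy": 0,"dz": 0,"twist": 0},
    {"claw": 0,"dx": 0,"dy": 0,"dz": 0,"twist": 0},
    {"claw": 0,"dx": 0,"dy": 0,"dz": 0,"twist": 0},
    {"claw": 0,"dx": 0,"dy": 0,"dz": 0,"twist": 0},
    {"claw": 0,"dx": 0,"dy": 0,"dz": 0,"twist": 0},
    {"claw": 0,"dx": 0,"dy": 0,"dz": 0,"twist": 0},
    {"claw": 0,"dx": 0,"dy": 0,"dz": 0,"twist": 0},
    {"claw": 0,"dx": 0,"dy": 0,"dz": 0,"twist": 0}
  ]
}}

```text
time_s: 3.32
position: [0.415, 0.3008, 0.0979]
tcp_rot: [[-0.105, 0.994, 0.002], [0.994, 0.105, 0.0], [-0.0, 0.002, -1.0]]
force: [0.3, -0.5, 0.3]
opening: 0.321
```

```bash
python3 - <<'E'
from h import *
go(.415,.3005,.198,96)
print(bot.read_state()['moment'])
im=bot.capture('wrist');cv2.imwrite('pics/w5.png',im[:,:,::-1])
E
```

```text
t 3.32 p [0.415  0.3008 0.0979] yaw 96.04 F [ 0.29 -0.46  0.27] op 0.321 zaxis [ 1.7e-03  2.0e-04 -1.0e+00]
dx dy dz twist [-3.000e-02  1.000e-02 -1.001e+01] 0.04
[-0.23720001 -0.04605902 -0.0102826 ]
```

View pics/w5.png

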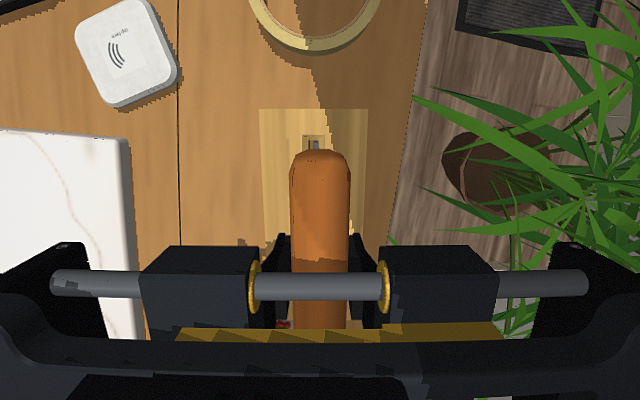

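Closing moved the handle about 9 px to the right, so the wrist calibration is roughly 3 mm off along tool x. The slot therefore lies about 3.5 mm to −tool x, which I'll use when putting the scraper back. I'll ease over that way and lift.

Request:
{"name": "arm_command", "arguments": {
  "plan": [
    {"claw": 0,"dx": -0.3,"dy": 0,"dz": 0,"twist": 0},
    {"claw": 0,"dx": -0.3,"dy": 0,"dz": -1,"twist": 0},
    {"claw": 0,"dx": -0.3,"dy": 0,"dz": -2.5,"twist": 0},
    {"claw": 0,"dx": -0.3,"dy": 0,"dz": -4,"twist": 0},
    {"claw": 0,"dx": -0.3,"dy": 0,"dz": -6,"twist": 0},
    {"claw": 0,"dx": -0.3,"dy": 0,"dz": -8,"twist": 0},
    {"claw": 0,"dx": -0.3,"dy": 0,"dz": -10,"twist": 0},
    {"claw": 0,"dx": -0.3,"dy": 0,"dz": -10,"twist": 0}
  ]
}}

```text
time_s: 4.03
position: [0.4173, 0.2988, 0.2019]
tcp_rot: [[-0.105, 0.994, 0.009], [0.994, 0.105, 0.003], [0.002, 0.009, -1.0]]
force: [1.3, 1.0, -2.2]
opening: 0.318
```

```bash
python3 - <<'E'
from h import *
go(.47,-.155,.2,0)
print(bot.read_state()['moment'])
im=bot.capture('wrist');cv2.imwrite('pics/w6.png',im[:,:,::-1])
im=bot.capture('side');cv2.imwrite('pics/s6.png',cv2.resize(im[40:220,180:360,::-1],None,fx=3.3,fy=3.3))
E
```

```text
t 4.03 p [0.4173 0.2988 0.2019] yaw 96.04 F [ 1.32  1.03 -2.21] op 0.318 zaxis [ 0.0089  0.0034 -1.    ]
dx dy dz twist [-45.68   0.47   0.08] 96.04
[ 0.04769744 -0.03341428  0.01336521]
```

View pics/w6.png

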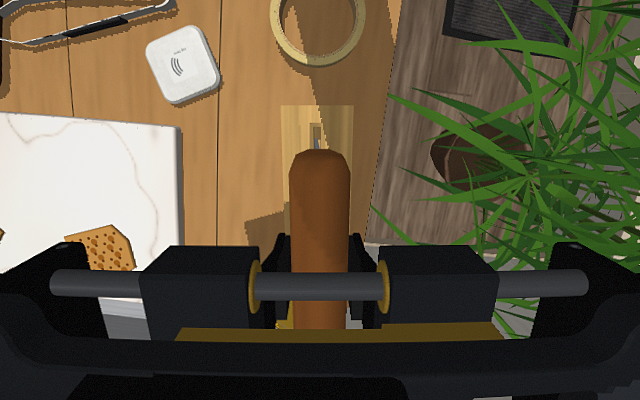

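View pics/s6.png

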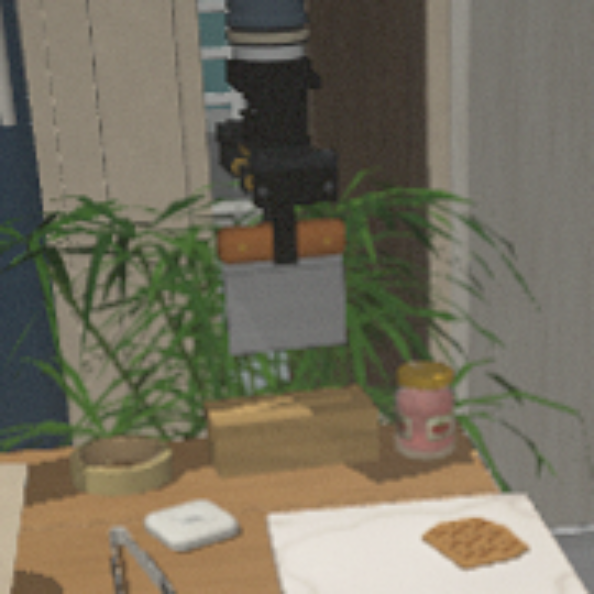

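The scraper is held upright, with its edge clear of the block, and both the jar and block are undisturbed. Next I'll go to the left piece first, blade along world y.

```bash
python3 - <<'E'
from h import *
go(.48,.032,.2,0)
E
```

```text
t 4.13 p [0.4152 0.2978 0.1986] yaw 96.04 F [ 0.14  0.28 -2.77] op 0.319 zaxis [ 3.1e-03  9.0e-04 -1.0e+00]
dx dy dz twist [-27.11   3.65  -0.15] 96.04
```

Request:
{"name": "arm_command", "arguments": {
  "plan": [
    {"claw": 0,"dx": -2,"dy": 0.3,"dz": 0,"twist": 7},
    {"claw": 0,"dx": -5,"dy": 0.7,"dz": 0,"twist": 14},
    {"claw": 0,"dx": -8,"dy": 1.1,"dz": 0,"twist": 21},
    {"claw": 0,"dx": -11,"dy": 1.5,"dz": 0,"twist": 28},
    {"claw": 0,"dx": -14,"dy": 1.9,"dz": 0,"twist": 35},
    {"claw": 0,"dx": -17,"dy": 2.3,"dz": 0,"twist": 42},
    {"claw": 0,"dx": -20,"dy": 2.7,"dz": 0,"twist": 49},
    {"claw": 0,"dx": -22,"dy": 3,"dz": 0,"twist": 56}
  ]
}}

```text
time_s: 4.8
position: [0.4675, 0.0798, 0.197]
tcp_rot: [[0.77, 0.638, -0.0], [0.638, -0.77, 0.0], [0.0, -0.0, -1.0]]
force: [0.1, 0.0, -1.4]
opening: 0.322
```

```bash
python3 -c "
from h import *
go(.48,.032,.16,0)"
```

```text
t 4.8 p [0.4675 0.0798 0.197 ] yaw 39.61 F [ 0.11  0.03 -1.42] op 0.322 zaxis [-1.e-04  3.e-04 -1.e+00]
dx dy dz twist [-2.08  4.48  3.7 ] 39.61
```

Request:
{"name": "arm_command", "arguments": {
  "plan": [
    {"claw": 0,"dx": -0.3,"dy": 0.8,"dz": 0.5,"twist": 7},
    {"claw": 0,"dx": -0.7,"dy": 1.5,"dz": 1,"twist": 14},
    {"claw": 0,"dx": -1,"dy": 2.2,"dz": 1.5,"twist": 21},
    {"claw": 0,"dx": -1.4,"dy": 3,"dz": 2,"twist": 28},
    {"claw": 0,"dx": -1.8,"dy": 3.7,"dz": 2.7,"twist": 35},
    {"claw": 0,"dx": -2.1,"dy": 4.5,"dz": 3.5,"twist": 39.6},
    {"claw": 0,"dx": -2.1,"dy": 4.5,"dz": 3.7,"twist": 39.6},
    {"claw": 0,"dx": -2.1,"dy": 4.5,"dz": 3.7,"twist": 39.6}
  ]
}}

```text
time_s: 5.47
position: [0.4785, 0.0318, 0.1584]
tcp_rot: [[1.0, 0.001, -0.005], [0.001, -1.0, 0.001], [-0.005, -0.001, -1.0]]
force: [0.3, 0.9, -0.9]
opening: 0.318
```

```bash
python3 - <<'E'
from h import *
go(.48,.032,.105,0)
im=bot.capture('top');cv2.imwrite('pics/t7.png',cv2.resize(im[90:270,250:430,::-1],None,fx=3.3,fy=3.3))
im=bot.capture('side');cv2.imwrite('pics/s7.png',cv2.resize(im[80:280,220:420,::-1],None,fx=3,fy=3))
E
```

```text
t 5.47 p [0.4785 0.0318 0.1584] yaw 0.07 F [ 0.31  0.95 -0.88] op 0.318 zaxis [-0.0046  0.0013 -1.    ]
dx dy dz twist [ 0.17 -0.01  5.34] 0.07
```

View pics/t7.png

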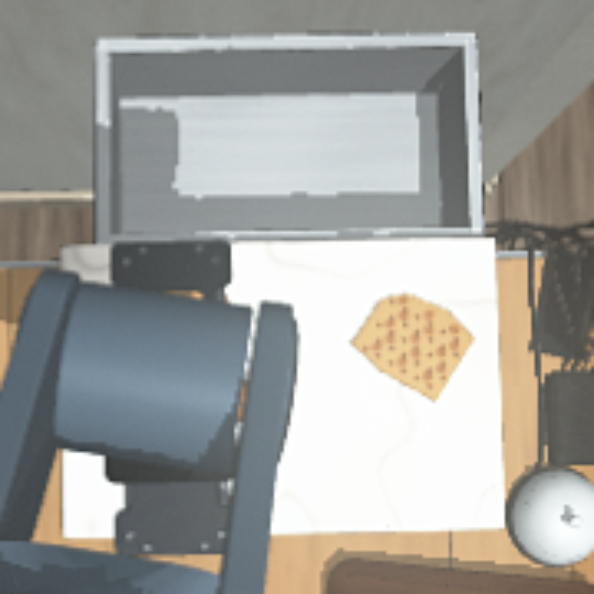

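View pics/s7.png

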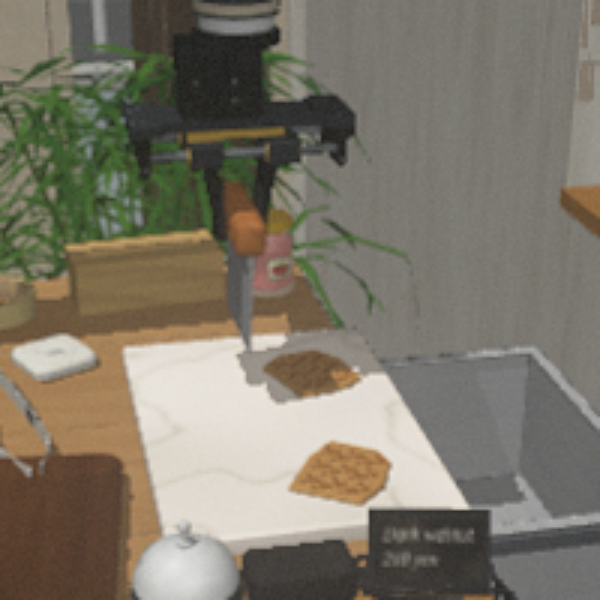

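```bash
python3 - <<'E'
from h import *
S=cam('side')
print(proj(S,[[.4785,-.0257,.071],[.4785,.0893,.071],[.4785,-.0257,.061]]))
im=cv2.imread('pics/s7.png')
go(.476,.032,.11,0)
E
```

```text
[[303.57788796 197.45981545]
 [296.36778812 180.68014537]
 [303.63236884 200.89604067]]
t 5.57 p [0.4792 0.0322 0.1595] yaw 0.11 F [ 0.56  0.35 -1.48] op 0.32 zaxis [-2.e-03  9.e-04 -1.e+00]
dx dy dz twist [-0.31  0.02  4.95] 0.11
```

Request:
{"name": "arm_command", "arguments": {
  "plan": [
    {"claw": 0,"dx": 0,"dy": 0,"dz": 1,"twist": 0},
    {"claw": 0,"dx": 0,"dy": 0,"dz": 2.2,"twist": 0},
    {"claw": 0,"dx": 0,"dy": 0,"dz": 3.4,"twist": 0},
    {"claw": 0,"dx": 0,"dy": 0,"dz": 4.3,"twist": 0},
    {"claw": 0,"dx": 0,"dy": 0,"dz": 4.7,"twist": 0},
    {"claw": 0,"dx": 0,"dy": 0,"dz": 4.7,"twist": 0},
    {"claw": 0,"dx": 0,"dy": 0,"dz": 4.7,"twist": 0}
  ]
}}

```text
time_s: 6.15
position: [0.4792, 0.0324, 0.1126]
tcp_rot: [[1.0, 0.002, -0.002], [0.002, -1.0, 0.001], [-0.002, -0.001, -1.0]]
force: [0.4, 1.0, -2.0]
opening: 0.321
```

```bash
python3 - <<'E'
from h import *
go(.476,.032,.11,0)
im=bot.capture('side');cv2.imwrite('pics/s8.png',cv2.resize(im[120:280,230:400,::-1],None,fx=3.5,fy=3.5))
E
```

```text
t 6.15 p [0.4792 0.0324 0.1126] yaw 0.14 F [ 0.39  1.04 -1.97] op 0.321 zaxis [-2.e-03  9.e-04 -1.e+00]
dx dy dz twist [-0.32  0.04  0.26] 0.14
```

View pics/s8.png

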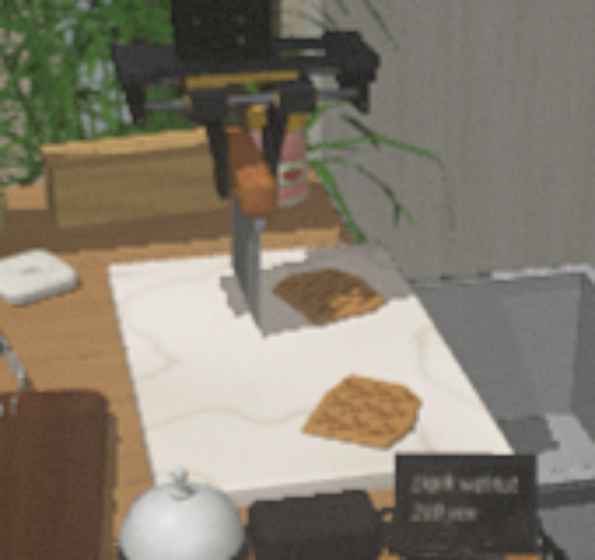

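Request:
{"name": "arm_command", "arguments": {
  "plan": [
    {"claw": 0,"dx": 0,"dy": 0,"dz": 0.2,"twist": 0},
    {"claw": 0,"dx": 0,"dy": 0,"dz": 0.4,"twist": 0},
    {"claw": 0,"dx": 0,"dy": 0,"dz": 0.5,"twist": 0},
    {"claw": 0,"dx": 0,"dy": 0,"dz": 0.5,"twist": 0}
  ]
}}

```text
time_s: 6.53
position: [0.4794, 0.0323, 0.1078]
tcp_rot: [[1.0, 0.002, -0.001], [0.002, -1.0, 0.001], [-0.001, -0.001, -1.0]]
force: [-0.7, -0.1, -1.8]
opening: 0.323
```

Request:
{"name": "arm_command", "arguments": {
  "plan": [
    {"claw": 0,"dx": 0,"dy": 0,"dz": 0.1,"twist": 0},
    {"claw": 0,"dx": 0,"dy": 0,"dz": 0.1,"twist": 0}
  ]
}}

```text
time_s: 6.7
position: [0.4794, 0.0323, 0.1067]
tcp_rot: [[1.0, 0.002, -0.001], [0.002, -1.0, 0.001], [-0.001, -0.001, -1.0]]
force: [0.1, -0.6, -1.3]
opening: 0.323
```

Request:
{"name": "arm_command", "arguments": {
  "plan": [
    {"claw": 0,"dx": 0,"dy": 0,"dz": 0.1,"twist": 0},
    {"claw": 0,"dx": 0,"dy": 0,"dz": 0.1,"twist": 0}
  ]
}}

```text
time_s: 6.87
position: [0.4793, 0.0323, 0.1056]
tcp_rot: [[1.0, 0.002, -0.002], [0.002, -1.0, 0.001], [-0.002, -0.001, -1.0]]
force: [-0.0, 0.2, -1.1]
opening: 0.321
```

Request:
{"name": "arm_command", "arguments": {
  "plan": [
    {"claw": 0,"dx": 0,"dy": 0,"dz": 0.07,"twist": 0},
    {"claw": 0,"dx": 0,"dy": 0,"dz": 0.07,"twist": 0}
  ]
}}

```text
time_s: 7.03
position: [0.4792, 0.0323, 0.1048]
tcp_rot: [[1.0, 0.002, -0.002], [0.002, -1.0, 0.001], [-0.002, -0.001, -1.0]]
force: [-0.1, -1.3, -2.5]
opening: 0.322
```

Request:
{"name": "arm_command", "arguments": {
  "plan": [
    {"claw": 0,"dx": 0,"dy": 0,"dz": 0.07,"twist": 0},
    {"claw": 0,"dx": 0,"dy": 0,"dz": 0.07,"twist": 0}
  ]
}}

```text
time_s: 7.2
position: [0.4791, 0.0323, 0.104]
tcp_rot: [[1.0, 0.002, -0.002], [0.002, -1.0, 0.001], [-0.002, -0.001, -1.0]]
force: [-0.6, 0.4, -1.4]
opening: 0.321
```

Request:
{"name": "arm_command", "arguments": {
  "plan": [
    {"claw": 0,"dx": 0,"dy": 0,"dz": 0.07,"twist": 0},
    {"claw": 0,"dx": 0,"dy": 0,"dz": 0.07,"twist": 0}
  ]
}}

```text
time_s: 7.37
position: [0.4793, 0.0324, 0.1036]
tcp_rot: [[1.0, 0.002, -0.002], [0.002, -1.0, 0.001], [-0.002, -0.001, -1.0]]
force: [-0.8, 0.6, 1.3]
opening: 0.318
```

Request:
{"name": "arm_command", "arguments": {
  "plan": [
    {"claw": 0,"dx": 0,"dy": 0,"dz": 0.03,"twist": 0},
    {"claw": 0,"dx": 0,"dy": 0,"dz": 0.03,"twist": 0}
  ]
}}

```text
time_s: 7.53
position: [0.4793, 0.0324, 0.1036]
tcp_rot: [[1.0, 0.002, -0.002], [0.002, -1.0, 0.001], [-0.002, -0.001, -1.0]]
force: [-0.8, 1.6, 2.1]
opening: 0.323
```

```bash
python3 - <<'E'
from h import *
go(.64,.022,.1035,0)
print(bot.read_state()['moment'])
im=bot.capture('side');cv2.imwrite('pics/s9.png',cv2.resize(im[160:260,260:400,::-1],None,fx=5,fy=5))
E
```

```text
t 7.53 p [0.4793 0.0324 0.1036] yaw 0.13 F [-0.8   1.56  2.1 ] op 0.323 zaxis [-0.0015  0.001  -1.    ]
dx dy dz twist [16.07  1.08 -0.02] 0.13
[-0.00942241  0.27169623 -0.00117377]
```

View pics/s9.png

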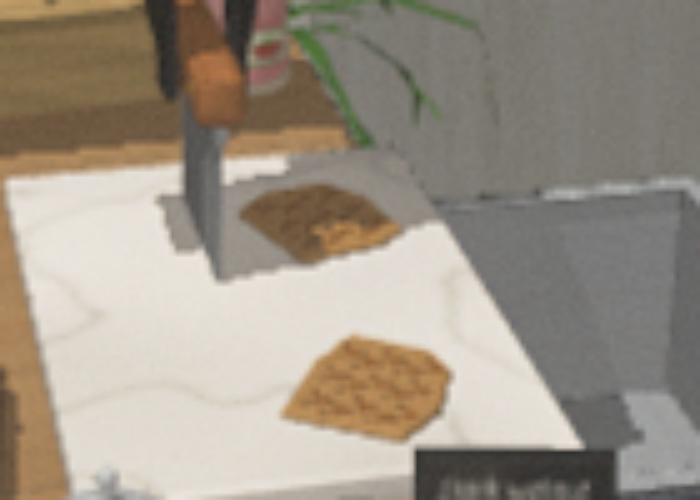

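Contact is felt at TCP z = 0.1036: the force rose about 3.5 N, with the blade behind the piece. That puts the slab top near 16 mm. Sweeping now.

Request:
{"name": "arm_command", "arguments": {
  "plan": [
    {"claw": 0,"dx": 0.8,"dy": 0,"dz": 0,"twist": 0},
    {"claw": 0,"dx": 1.8,"dy": 0,"dz": 0,"twist": 0},
    {"claw": 0,"dx": 2.8,"dy": 0,"dz": 0,"twist": 0},
    {"claw": 0,"dx": 3.8,"dy": 0.1,"dz": 0,"twist": 0},
    {"claw": 0,"dx": 4.8,"dy": 0.2,"dz": 0,"twist": 0},
    {"claw": 0,"dx": 5.8,"dy": 0.4,"dz": 0,"twist": 0},
    {"claw": 0,"dx": 6.8,"dy": 0.6,"dz": 0,"twist": 0},
    {"claw": 0,"dx": 7.5,"dy": 0.7,"dz": 0,"twist": 0}
  ]
}}

```text
time_s: 8.25
position: [0.5502, 0.0265, 0.1033]
tcp_rot: [[1.0, 0.002, -0.012], [0.002, -1.0, 0.003], [-0.012, -0.003, -1.0]]
force: [-5.5, 1.5, 7.3]
opening: 0.32
```

```bash
python3 - <<'E'
from h import *
go(.645,.022,.1036,0)
im=bot.capture('side');cv2.imwrite('pics/s10.png',cv2.resize(im[140:260,260:440,::-1],None,fx=4,fy=4))
E
```

```text
t 8.25 p [0.5502 0.0265 0.1033] yaw 0.13 F [-5.53  1.52  7.32] op 0.32 zaxis [-0.0119  0.0027 -0.9999]
dx dy dz twist [ 9.47  0.47 -0.14] 0.13
```

View pics/s10.png

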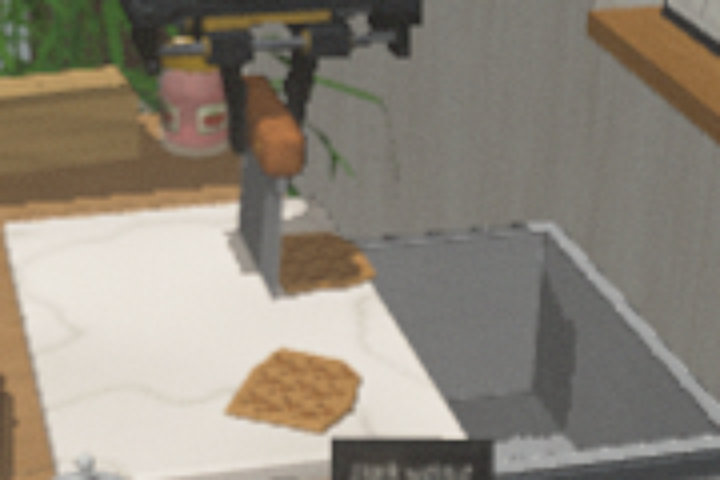

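The piece is flat against the blade with its front at the slab edge. I'll ease off 0.4 mm and continue.

Request:
{"name": "arm_command", "arguments": {
  "plan": [
    {"claw": 0,"dx": 1,"dy": 0,"dz": -0.05,"twist": 0},
    {"claw": 0,"dx": 2.1,"dy": 0.1,"dz": -0.05,"twist": 0},
    {"claw": 0,"dx": 3.3,"dy": 0.2,"dz": -0.05,"twist": 0},
    {"claw": 0,"dx": 4.5,"dy": 0.3,"dz": -0.05,"twist": 0},
    {"claw": 0,"dx": 5.7,"dy": 0.4,"dz": -0.05,"twist": 0},
    {"claw": 0,"dx": 6.9,"dy": 0.4,"dz": -0.05,"twist": 0},
    {"claw": 0,"dx": 8,"dy": 0.4,"dz": -0.05,"twist": 0},
    {"claw": 0,"dx": 8.6,"dy": 0.4,"dz": -0.05,"twist": 0}
  ]
}}

```text
time_s: 8.97
position: [0.6404, 0.0219, 0.103]
tcp_rot: [[1.0, 0.002, -0.005], [0.002, -1.0, 0.002], [-0.005, -0.002, -1.0]]
force: [0.9, 0.3, -1.9]
opening: 0.323
```

```bash
python3 - <<'E'
from h import *
go(.645,.022,.1036,0)
im=bot.capture('side');cv2.imwrite('pics/s11.png',cv2.resize(im[120:310,260:460,::-1],None,fx=3,fy=3))
im=bot.capture('top');cv2.imwrite('pics/t11.png',cv2.resize(im[80:270,250:430,::-1],None,fx=3,fy=3))
E
```

```text
t 8.97 p [0.6404 0.0219 0.103 ] yaw 0.12 F [ 0.87  0.29 -1.95] op 0.323 zaxis [-0.0051  0.0015 -1.    ]
dx dy dz twist [ 0.46 -0.01 -0.06] 0.12
```

View pics/s11.png

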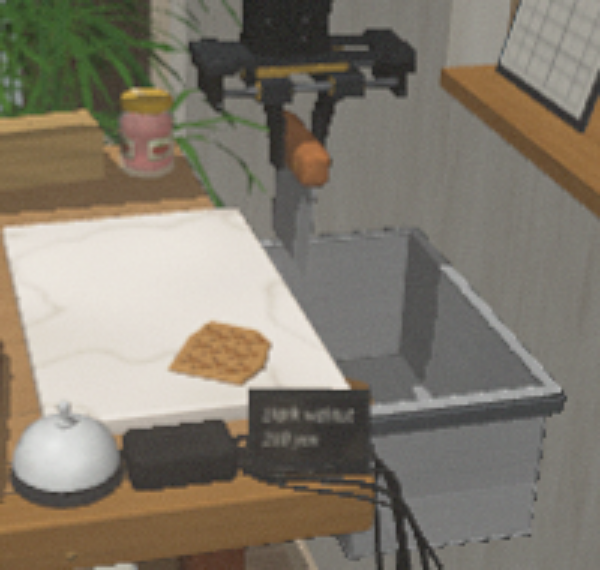

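View pics/t11.png

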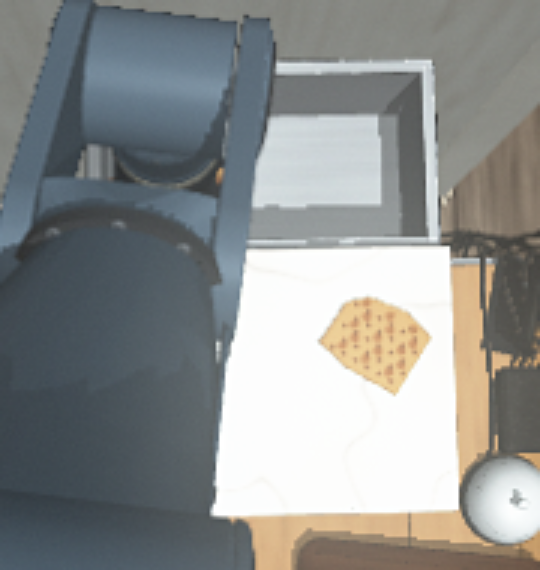

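The left piece is off the slab. I'll lift, go back behind the right piece, and check the pan and the price stand's position on the way.

Request:
{"name": "arm_command", "arguments": {
  "plan": [
    {"claw": 0,"dx": 0,"dy": 0,"dz": -2,"twist": 0},
    {"claw": 0,"dx": 0,"dy": 0,"dz": -4,"twist": 0},
    {"claw": 0,"dx": -2,"dy": 1,"dz": -5.5,"twist": 0},
    {"claw": 0,"dx": -5,"dy": 4,"dz": -6,"twist": 0},
    {"claw": 0,"dx": -8,"dy": 7,"dz": -6,"twist": 0},
    {"claw": 0,"dx": -11,"dy": 10,"dz": -6,"twist": 0},
    {"claw": 0,"dx": -14,"dy": 13,"dz": -6,"twist": 0},
    {"claw": 0,"dx": -17,"dy": 16,"dz": -6,"twist": 0}
  ]
}}

```text
time_s: 9.73
position: [0.472, -0.1363, 0.1632]
tcp_rot: [[1.0, 0.003, -0.005], [0.003, -1.0, 0.002], [-0.005, -0.002, -1.0]]
force: [0.1, -1.0, -2.3]
opening: 0.32
```

```bash
python3 - <<'E'
from h import *
go(.458,-.150,.110,0)
im=bot.capture('side');cv2.imwrite('pics/s12.png',cv2.resize(im[120:310,230:460,::-1],None,fx=3,fy=3))
im=bot.capture('top');cv2.imwrite('pics/t12.png',cv2.resize(im[80:270,250:450,::-1],None,fx=3,fy=3))
T=cam('top')
z2=lambda u,v:((u+.5)/3.3-.5+260,(v+.5)/3.3-.5+90)
for q in [(500,255),(565,255),(500,350),(575,370),(515,463),(575,463)]: print(q,on_z(T,z2(*q),.03).round(3))
E
```

```text
t 9.73 p [ 0.472  -0.1363  0.1632] yaw 0.18 F [ 0.05 -1.04 -2.33] op 0.32 zaxis [-0.0051  0.0015 -1.    ]
dx dy dz twist [-1.38  1.37  5.33] 0.18
(500, 255) [ 0.6   -0.252  0.03 ]
(565, 255) [ 0.599 -0.306  0.03 ]
(500, 350) [ 0.522 -0.249  0.03 ]
(575, 370) [ 0.505 -0.31   0.03 ]
(515, 463) [ 0.431 -0.258  0.03 ]
(575, 463) [ 0.43  -0.307  0.03 ]
```

View pics/s12.png

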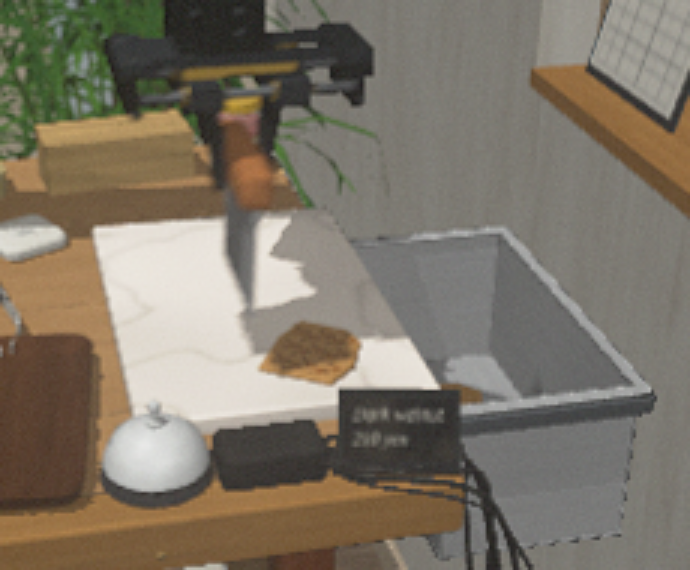

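View pics/t12.png

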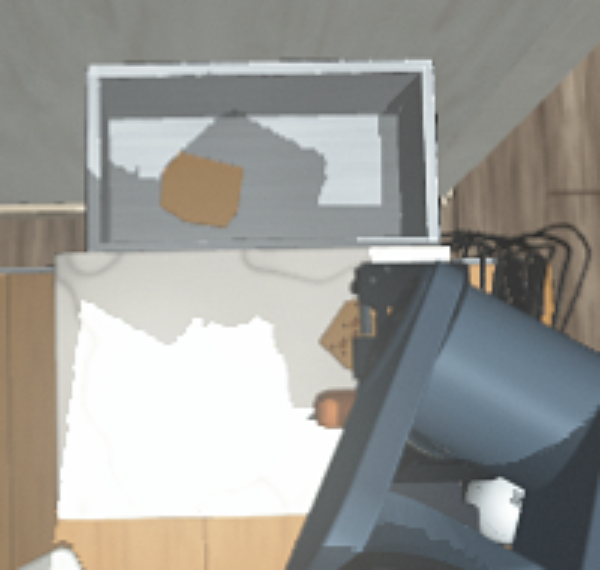

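The top view shows the first piece in the pan at about (202,188). The stand lies beyond y = −0.25, clear of the sweep.

Request:
{"name": "arm_command", "arguments": {
  "plan": [
    {"claw": 0,"dx": -1.4,"dy": 1.4,"dz": 1,"twist": 0.2},
    {"claw": 0,"dx": -1.4,"dy": 1.4,"dz": 2.4,"twist": 0.2},
    {"claw": 0,"dx": -1.4,"dy": 1.4,"dz": 3.8,"twist": 0.2},
    {"claw": 0,"dx": -1.4,"dy": 1.4,"dz": 5,"twist": 0.2},
    {"claw": 0,"dx": -1.4,"dy": 1.4,"dz": 5.6,"twist": 0.2},
    {"claw": 0,"dx": -1.4,"dy": 1.4,"dz": 5.6,"twist": 0.2},
    {"claw": 0,"dx": -1.4,"dy": 1.4,"dz": 5.6,"twist": 0.2}
  ]
}}

```text
time_s: 10.42
position: [0.4545, -0.152, 0.1068]
tcp_rot: [[1.0, -0.007, -0.01], [-0.007, -1.0, 0.002], [-0.01, -0.002, -1.0]]
force: [-0.4, -0.1, -1.4]
opening: 0.32
```

```bash
python3 - <<'E'
from h import *
go(.458,-.150,.105,0)
im=bot.capture('side');cv2.imwrite('pics/s13.png',cv2.resize(im[140:300,230:400,::-1],None,fx=3.5,fy=3.5))
E
```

```text
t 10.42 p [ 0.4545 -0.152   0.1068] yaw -0.39 F [-0.44 -0.14 -1.37] op 0.32 zaxis [-0.0102  0.0025 -0.9999]
dx dy dz twist [ 0.35 -0.2   0.18] -0.39
```

View pics/s13.png

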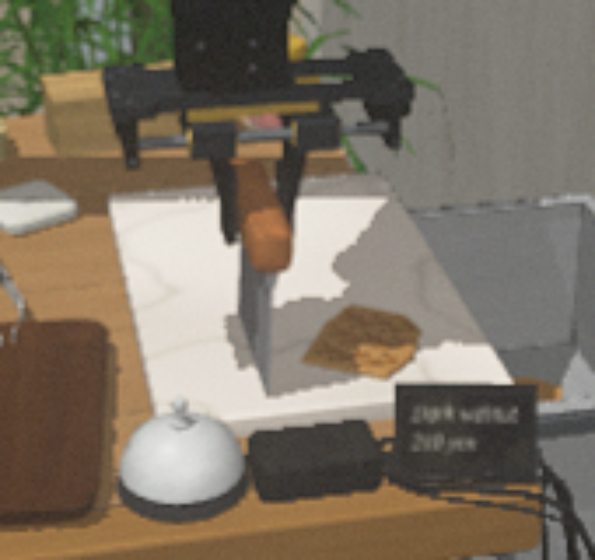

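Request:
{"name": "arm_command", "arguments": {
  "plan": [
    {"claw": 0,"dx": 0,"dy": 0,"dz": 0.15,"twist": 0},
    {"claw": 0,"dx": 0,"dy": 0,"dz": 0.15,"twist": 0}
  ]
}}

```text
time_s: 10.63
position: [0.4554, -0.1522, 0.1062]
tcp_rot: [[1.0, -0.007, -0.008], [-0.007, -1.0, 0.001], [-0.008, -0.001, -1.0]]
force: [0.1, 0.3, -2.2]
opening: 0.328
```

Request:
{"name": "arm_command", "arguments": {
  "plan": [
    {"claw": 0,"dx": 0,"dy": 0,"dz": 0.07,"twist": 0},
    {"claw": 0,"dx": 0,"dy": 0,"dz": 0.07,"twist": 0}
  ]
}}

```text
time_s: 10.8
position: [0.4557, -0.1523, 0.1059]
tcp_rot: [[1.0, -0.006, -0.007], [-0.006, -1.0, 0.001], [-0.007, -0.001, -1.0]]
force: [0.1, -0.5, -2.0]
opening: 0.323
```

Request:
{"name": "arm_command", "arguments": {
  "plan": [
    {"claw": 0,"dx": 0,"dy": 0,"dz": 0.06,"twist": 0},
    {"claw": 0,"dx": 0,"dy": 0,"dz": 0.06,"twist": 0}
  ]
}}

```text
time_s: 10.97
position: [0.4557, -0.1523, 0.1054]
tcp_rot: [[1.0, -0.006, -0.007], [-0.006, -1.0, 0.0], [-0.007, -0.0, -1.0]]
force: [0.4, 0.5, -2.5]
opening: 0.325
```

Request:
{"name": "arm_command", "arguments": {
  "plan": [
    {"claw": 0,"dx": 0,"dy": 0,"dz": 0.12,"twist": 0},
    {"claw": 0,"dx": 0,"dy": 0,"dz": 0.12,"twist": 0}
  ]
}}

```text
time_s: 11.13
position: [0.4557, -0.1523, 0.1041]
tcp_rot: [[1.0, -0.006, -0.007], [-0.006, -1.0, 0.001], [-0.007, -0.001, -1.0]]
force: [0.1, 0.3, -1.3]
opening: 0.323
```

Request:
{"name": "arm_command", "arguments": {
  "plan": [
    {"claw": 0,"dx": 0,"dy": 0,"dz": 0.05,"twist": 0},
    {"claw": 0,"dx": 0,"dy": 0,"dz": 0.05,"twist": 0}
  ]
}}

```text
time_s: 11.3
position: [0.4557, -0.1523, 0.1035]
tcp_rot: [[1.0, -0.006, -0.007], [-0.006, -1.0, 0.001], [-0.007, -0.001, -1.0]]
force: [0.4, -0.2, -1.0]
opening: 0.325
```

Request:
{"name": "arm_command", "arguments": {
  "plan": [
    {"claw": 0,"dx": 0,"dy": 0,"dz": 0.04,"twist": 0},
    {"claw": 0,"dx": 0,"dy": 0,"dz": 0.04,"twist": 0}
  ]
}}

```text
time_s: 11.47
position: [0.4557, -0.1522, 0.1034]
tcp_rot: [[1.0, -0.006, -0.007], [-0.006, -1.0, 0.001], [-0.007, -0.001, -1.0]]
force: [-0.4, 0.8, 2.4]
opening: 0.323
```

Request:
{"name": "arm_command", "arguments": {
  "plan": [
    {"claw": 0,"dx": 0,"dy": 0,"dz": 0.03,"twist": 0},
    {"claw": 0,"dx": 0,"dy": 0,"dz": 0.03,"twist": 0}
  ]
}}

```text
time_s: 11.63
position: [0.4557, -0.1522, 0.1034]
tcp_rot: [[1.0, -0.006, -0.007], [-0.006, -1.0, 0.001], [-0.007, -0.0, -1.0]]
force: [-0.5, 1.5, 3.7]
opening: 0.324
```

Contact again at z = 0.1034, with the force up about 4 N. Sweeping the right piece now.

Request:
{"name": "arm_command", "arguments": {
  "plan": [
    {"claw": 0,"dx": 0.8,"dy": 0,"dz": -0.02,"twist": 0},
    {"claw": 0,"dx": 1.8,"dy": 0,"dz": -0.03,"twist": 0},
    {"claw": 0,"dx": 2.8,"dy": 0,"dz": -0.03,"twist": 0},
    {"claw": 0,"dx": 3.9,"dy": 0,"dz": -0.03,"twist": 0},
    {"claw": 0,"dx": 5,"dy": -0.1,"dz": -0.03,"twist": 0},
    {"claw": 0,"dx": 6.1,"dy": -0.2,"dz": -0.03,"twist": 0},
    {"claw": 0,"dx": 7.2,"dy": -0.3,"dz": -0.03,"twist": 0},
    {"claw": 0,"dx": 8,"dy": -0.4,"dz": -0.03,"twist": 0}
  ]
}}

```text
time_s: 12.3
position: [0.5344, -0.1483, 0.1033]
tcp_rot: [[1.0, -0.004, -0.013], [-0.004, -1.0, 0.001], [-0.013, -0.001, -1.0]]
force: [-7.4, -1.5, 8.1]
opening: 0.323
```

```bash
python3 - <<'E'
from h import *
go(.645,-.14,.1036,0)
im=bot.capture('side');cv2.imwrite('pics/s14.png',cv2.resize(im[140:300,230:430,::-1],None,fx=3.5,fy=3.5))
E
```

```text
t 12.3 p [ 0.5344 -0.1483  0.1033] yaw -0.25 F [-7.4  -1.47  8.1 ] op 0.323 zaxis [-0.0134  0.0012 -0.9999]
dx dy dz twist [11.05 -0.88 -0.18] -0.25
```

View pics/s14.png

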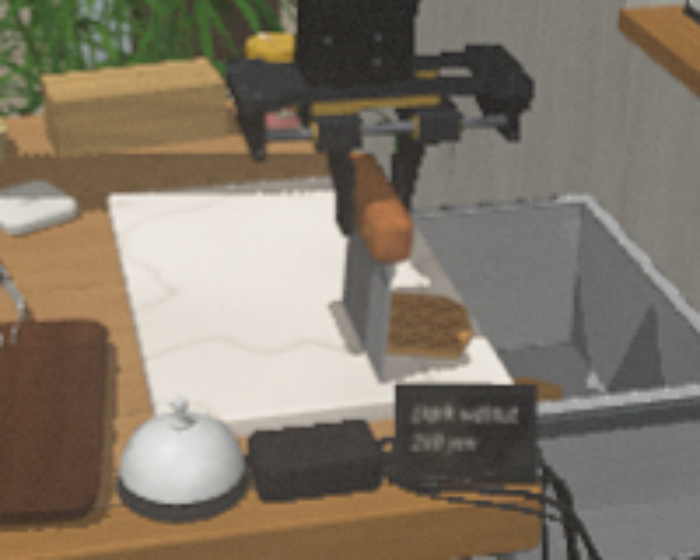

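Request:
{"name": "arm_command", "arguments": {
  "plan": [
    {"claw": 0,"dx": 1,"dy": 0,"dz": -0.08,"twist": 0},
    {"claw": 0,"dx": 2.2,"dy": -0.2,"dz": -0.08,"twist": 0},
    {"claw": 0,"dx": 3.5,"dy": -0.4,"dz": -0.08,"twist": 0},
    {"claw": 0,"dx": 4.9,"dy": -0.6,"dz": -0.08,"twist": 0},
    {"claw": 0,"dx": 6.3,"dy": -0.8,"dz": -0.08,"twist": 0},
    {"claw": 0,"dx": 7.7,"dy": -0.9,"dz": -0.08,"twist": 0},
    {"claw": 0,"dx": 9.1,"dy": -0.9,"dz": -0.1,"twist": 0},
    {"claw": 0,"dx": 10.4,"dy": -0.9,"dz": -0.1,"twist": 0}
  ]
}}

```text
time_s: 13.02
position: [0.6428, -0.1396, 0.103]
tcp_rot: [[1.0, -0.005, -0.008], [-0.005, -1.0, 0.0], [-0.008, -0.0, -1.0]]
force: [-0.4, 0.4, -3.0]
opening: 0.325
```

```bash
python3 - <<'E'
from h import *
go(.645,-.14,.1036,0)
im=bot.capture('side');cv2.imwrite('pics/s15.png',cv2.resize(im[120:310,230:460,::-1],None,fx=3,fy=3))
im=bot.capture('top');cv2.imwrite('pics/t15.png',cv2.resize(im[80:270,250:450,::-1],None,fx=3,fy=3))
E
```

```text
t 13.02 p [ 0.6428 -0.1396  0.103 ] yaw -0.26 F [-0.42  0.43 -3.05] op 0.325 zaxis [-8.e-03  4.e-04 -1.e+00]
dx dy dz twist [ 0.22  0.03 -0.06] -0.26
```

View pics/s15.png

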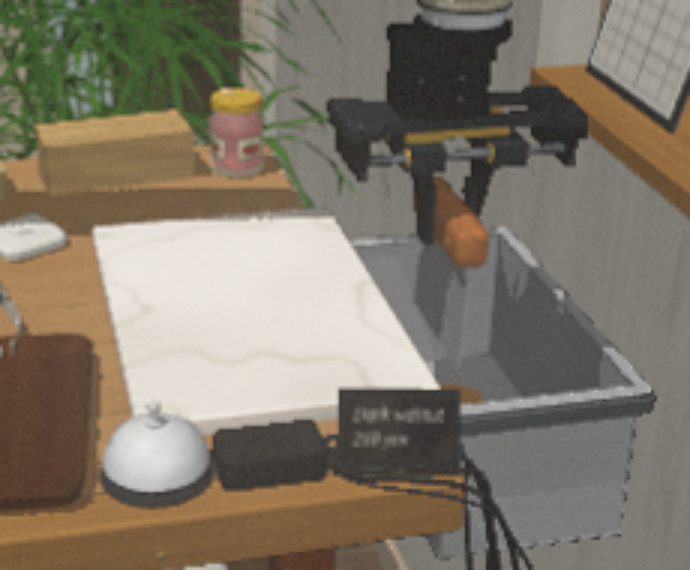

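View pics/t15.png

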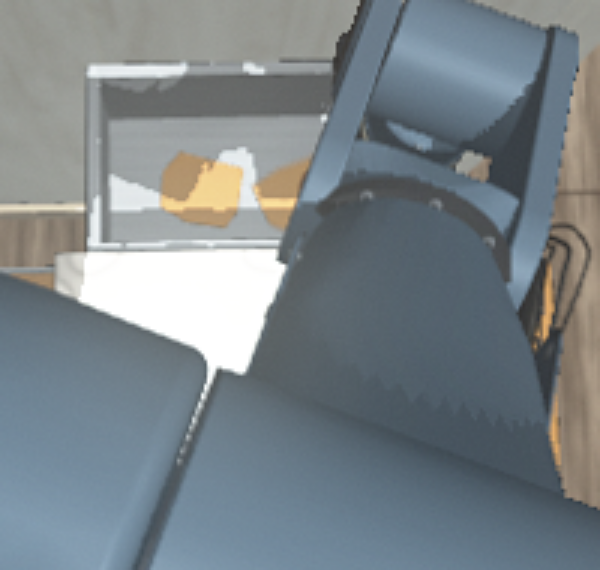

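Both pieces are in the pan, seen in the top view at about (202,188) and (285,195), and the slab is empty. Lifting and returning to the block.

Request:
{"name": "arm_command", "arguments": {
  "plan": [
    {"claw": 0,"dx": 0,"dy": 0,"dz": -2.5,"twist": 0},
    {"claw": 0,"dx": 0,"dy": 0,"dz": -5,"twist": 0},
    {"claw": 0,"dx": -1.5,"dy": -1,"dz": -7.5,"twist": 0},
    {"claw": 0,"dx": -4.5,"dy": -3,"dz": -9.5,"twist": 0},
    {"claw": 0,"dx": -7.5,"dy": -6,"dz": -10,"twist": 0},
    {"claw": 0,"dx": -10.5,"dy": -9,"dz": -10,"twist": 0},
    {"claw": 0,"dx": -13.5,"dy": -12,"dz": -10,"twist": 0},
    {"claw": 0,"dx": -15,"dy": -15,"dz": -10,"twist": 0}
  ]
}}

```text
time_s: 13.78
position: [0.4909, 0.0119, 0.2033]
tcp_rot: [[1.0, -0.005, -0.009], [-0.005, -1.0, 0.0], [-0.009, -0.0, -1.0]]
force: [0.5, 0.9, -1.5]
opening: 0.32
```

```bash
python3 -c "
from h import *
go(.415,.2975,.2,96)"
```

```text
t 13.78 p [0.4909 0.0119 0.2033] yaw -0.29 F [ 0.47  0.94 -1.5 ] op 0.32 zaxis [-0.0092  0.     -1.    ]
dx dy dz twist [ -7.73 -28.52   0.4 ] -96.29
```

Request:
{"name": "arm_command", "arguments": {
  "plan": [
    {"claw": 0,"dx": -0.5,"dy": -2,"dz": 0,"twist": -7},
    {"claw": 0,"dx": -1.2,"dy": -4.5,"dz": 0,"twist": -14},
    {"claw": 0,"dx": -1.9,"dy": -7,"dz": 0,"twist": -21},
    {"claw": 0,"dx": -2.6,"dy": -9.5,"dz": 0,"twist": -28},
    {"claw": 0,"dx": -3.3,"dy": -12,"dz": 0,"twist": -35},
    {"claw": 0,"dx": -4,"dy": -14.5,"dz": 0,"twist": -42},
    {"claw": 0,"dx": -4.7,"dy": -17,"dz": 0,"twist": -49},
    {"claw": 0,"dx": -5.3,"dy": -19.5,"dz": 0,"twist": -56}
  ]
}}

```text
time_s: 14.45
position: [0.4378, 0.2084, 0.2035]
tcp_rot: [[0.558, 0.83, -0.01], [0.83, -0.558, -0.0], [-0.006, -0.008, -1.0]]
force: [0.3, -0.5, -1.6]
opening: 0.321
```

```bash
python3 -c "
from h import *
go(.415,.2975,.2,96)"
```

```text
t 14.45 p [0.4378 0.2084 0.2035] yaw 56.06 F [ 0.28 -0.53 -1.61] op 0.321 zaxis [-1.010e-02 -1.000e-04 -9.999e-01]
dx dy dz twist [ 6.12 -6.86  0.38] -39.94
```

Request:
{"name": "arm_command", "arguments": {
  "plan": [
    {"claw": 0,"dx": 1,"dy": -1.1,"dz": 0,"twist": -7},
    {"claw": 0,"dx": 2,"dy": -2.2,"dz": 0,"twist": -14},
    {"claw": 0,"dx": 3,"dy": -3.4,"dz": 0,"twist": -21},
    {"claw": 0,"dx": 4,"dy": -4.6,"dz": 0,"twist": -28},
    {"claw": 0,"dx": 5,"dy": -5.7,"dz": 0,"twist": -35},
    {"claw": 0,"dx": 6.1,"dy": -6.9,"dz": 0,"twist": -40},
    {"claw": 0,"dx": 6.1,"dy": -6.9,"dz": 0.2,"twist": -40},
    {"claw": 0,"dx": 6.1,"dy": -6.9,"dz": 0.2,"twist": -40}
  ]
}}

```text
time_s: 15.12
position: [0.4138, 0.2977, 0.2011]
tcp_rot: [[-0.106, 0.994, -0.011], [0.994, 0.106, -0.001], [0.0, -0.011, -1.0]]
force: [0.2, -1.3, -2.6]
opening: 0.322
```

Request:
{"name": "arm_command", "arguments": {
  "plan": [
    {"claw": 0,"dx": 0,"dy": 0,"dz": 0,"twist": 0},
    {"claw": 0,"dx": 0,"dy": 0,"dz": 0,"twist": 0},
    {"claw": 0,"dx": 0,"dy": 0,"dz": 0,"twist": 0}
  ]
}}

```text
time_s: 15.37
position: [0.4139, 0.2969, 0.201]
tcp_rot: [[-0.104, 0.994, -0.012], [0.995, 0.104, -0.001], [-0.0, -0.012, -1.0]]
force: [-1.0, -0.3, -2.1]
opening: 0.324
```

```bash
python3 - <<'E'
from h import *
go(.415,.2975,.2,96)
im=bot.capture('wrist');cv2.imwrite('pics/w16.png',im[:,:,::-1]); cv2.imwrite('pics/w16z.png',cv2.resize(im[90:270,250:390,::-1],None,fx=3.3,fy=3.3))
go(.415,.2975,.16,96)
im=bot.capture('top');cv2.imwrite('pics/t16.png',cv2.resize(im[80:270,170:450,::-1],None,fx=2.8,fy=2.8))
E
```

```text
t 15.37 p [0.4139 0.2969 0.201 ] yaw 95.98 F [-0.97 -0.33 -2.15] op 0.324 zaxis [-0.0115 -0.0013 -0.9999]
dx dy dz twist [0.04 0.12 0.1 ] -0.02
t 15.42 p [0.414  0.297  0.2011] yaw 95.99 F [-0.26  0.61 -2.76] op 0.325 zaxis [-0.0113 -0.0011 -0.9999]
dx dy dz twist [0.04 0.15 4.11] -0.01
```

View pics/w16z.png

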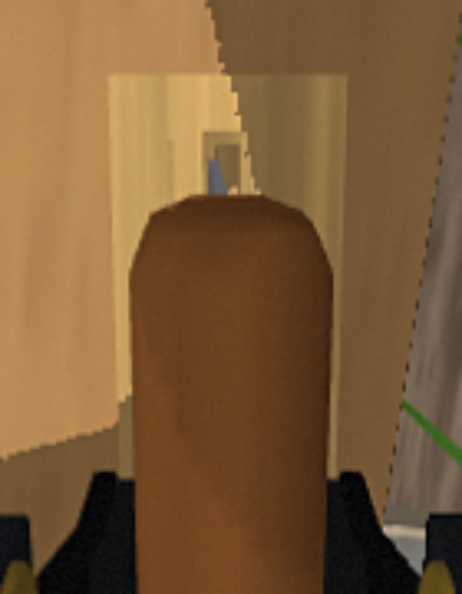

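View pics/t16.png

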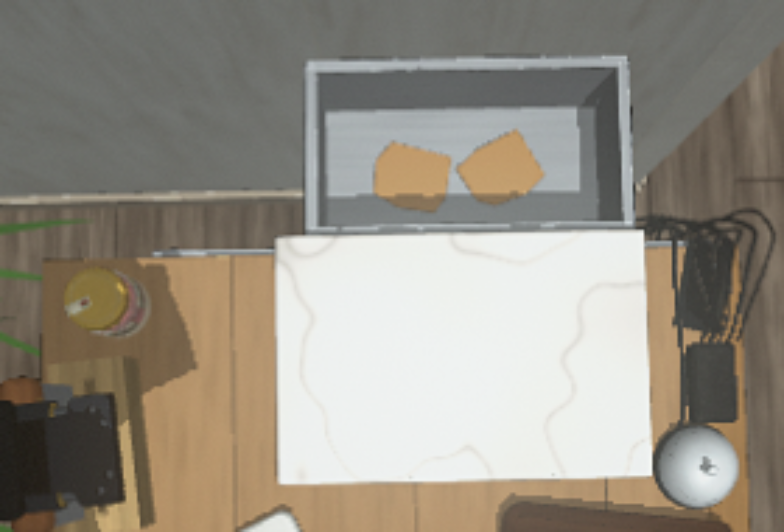

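Both pieces lie on the pan floor in clear view, the slab is empty and the jar is in place. In the wrist view the blade's lower corner looks a little left of the slot. I'll hover just above the block and compare the two at nearly the same depth.

Request:
{"name": "arm_command", "arguments": {
  "plan": [
    {"claw": 0,"dx": 0,"dy": 0.1,"dz": 1,"twist": 0},
    {"claw": 0,"dx": 0,"dy": 0.1,"dz": 2.2,"twist": 0},
    {"claw": 0,"dx": 0,"dy": 0.1,"dz": 3.4,"twist": 0},
    {"claw": 0,"dx": 0,"dy": 0.1,"dz": 4.3,"twist": 0},
    {"claw": 0,"dx": 0,"dy": 0.1,"dz": 4.8,"twist": 0},
    {"claw": 0,"dx": 0,"dy": 0.1,"dz": 4.8,"twist": 0},
    {"claw": 0,"dx": 0,"dy": 0.1,"dz": 4.8,"twist": 0}
  ]
}}

```text
time_s: 16.05
position: [0.4145, 0.2971, 0.1529]
tcp_rot: [[-0.104, 0.994, -0.012], [0.995, 0.104, -0.001], [-0.0, -0.012, -1.0]]
force: [1.0, 0.1, -1.1]
opening: 0.322
```

```bash
python3 - <<'E'
from h import *
go(.416,.2975,.15,96)
im=bot.capture('wrist'); cv2.imwrite('pics/w17.png',im[:,:,::-1]);cv2.imwrite('pics/w17z.png',cv2.resize(im[95:175,275:365,::-1],None,fx=7,fy=7))
im=bot.capture('side');cv2.imwrite('pics/s17.png',cv2.resize(im[90:200,220:350,::-1],None,fx=5,fy=5))
E
```

```text
t 16.05 p [0.4145 0.2971 0.1529] yaw 95.99 F [ 0.96  0.06 -1.1 ] op 0.322 zaxis [-0.0117 -0.0012 -0.9999]
dx dy dz twist [0.02 0.15 0.28] -0.01
```

View pics/w17z.png

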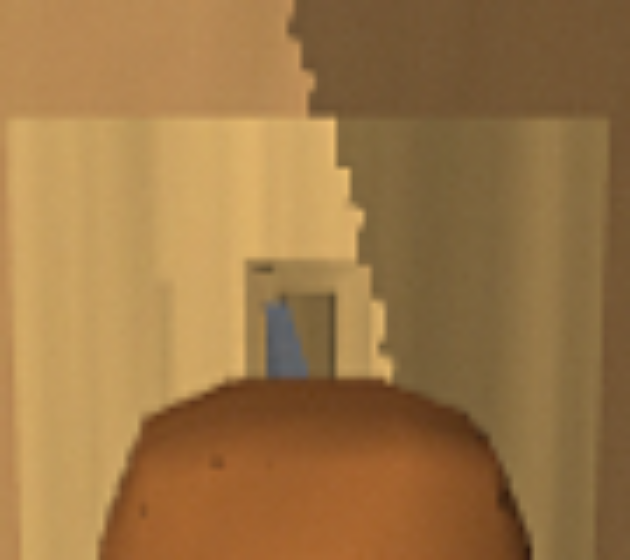

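View pics/s17.png

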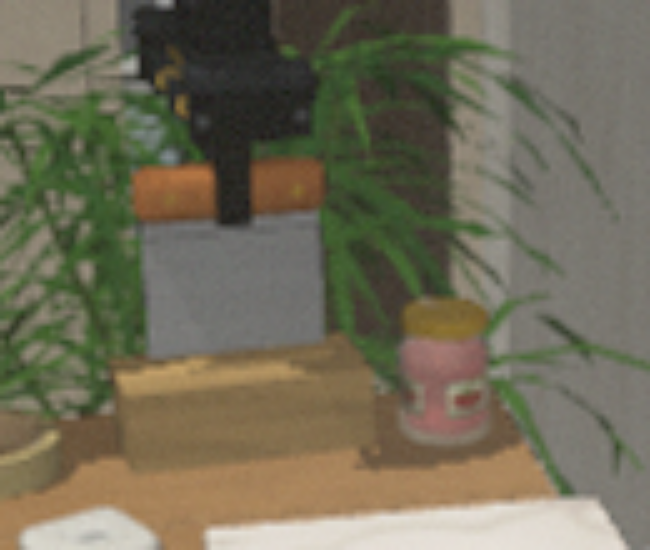

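The blade's lower corner is at zoom (276,302) and the slot cavity is centred at zoom (309,335), so the blade is about 4 mm to −tool x and leans about 2° in the grip. I'll check the offset along the slot by casting rays.

```bash
python3 - <<'E'
from h import *
s=bot.read_state();W=cam('wrist',s);R=s['tcp_rot'];p=s['position']
f=lambda u,v:(275+(u+.5)/7-.5,95+(v+.5)/7-.5)
for n,q,z in [('cav near L',(283,293),.055),('cav near R',(335,293),.055),('rim L',(246,261),.055),('rim R',(370,261),.055),('blade L',(266,302),.066),('blade R',(287,302),.066),('block L',(5,118),.055),('block R',(609,118),.055)]:
    print(n,(R.T@(on_z(W,f(*q),z)-p)*1000).round(1))
E
```

```text
cav near L [ -0.2 -56.3  99.1]
cav near R [  6.  -56.3  99.1]
rim L [ -4.6 -60.1  99.2]
rim R [ 10.1 -60.1  99.2]
blade L [ -2.  -56.2  88.1]
blade R [  0.4 -56.2  88.1]
block L [-32.7 -76.6  99.3]
block R [ 38.  -76.6  99.4]
```

Request:
{"name": "arm_command", "arguments": {
  "plan": [
    {"claw": 0,"dx": 0.28,"dy": 0.2,"dz": 0,"twist": 0},
    {"claw": 0,"dx": 0.28,"dy": 0.2,"dz": 0,"twist": 0},
    {"claw": 0,"dx": 0.28,"dy": 0.2,"dz": 0.4,"twist": 0},
    {"claw": 0,"dx": 0.28,"dy": 0.2,"dz": 0.7,"twist": 0},
    {"claw": 0,"dx": 0.28,"dy": 0.2,"dz": 0.7,"twist": 0}
  ]
}}

```text
time_s: 16.57
position: [0.416, 0.3001, 0.1459]
tcp_rot: [[-0.105, 0.994, -0.011], [0.995, 0.105, -0.001], [0.0, -0.011, -1.0]]
force: [-0.3, -0.6, -1.9]
opening: 0.322
```

```bash
python3 - <<'E'
from h import *
go(.416,.2975,.15,96)
print(bot.read_state()['moment'])
im=bot.capture('wrist'); cv2.imwrite('pics/w18z.png',cv2.resize(im[95:175,275:365,::-1],None,fx=7,fy=7))
E
```

```text
t 16.57 p [0.416  0.3001 0.1459] yaw 96.0 F [-0.28 -0.59 -1.86] op 0.322 zaxis [-0.0114 -0.0012 -0.9999]
dx dy dz twist [-0.26 -0.03 -0.41] -0.0
[ 0.03720592  0.01764084 -0.0522593 ]
```

View pics/w18z.png

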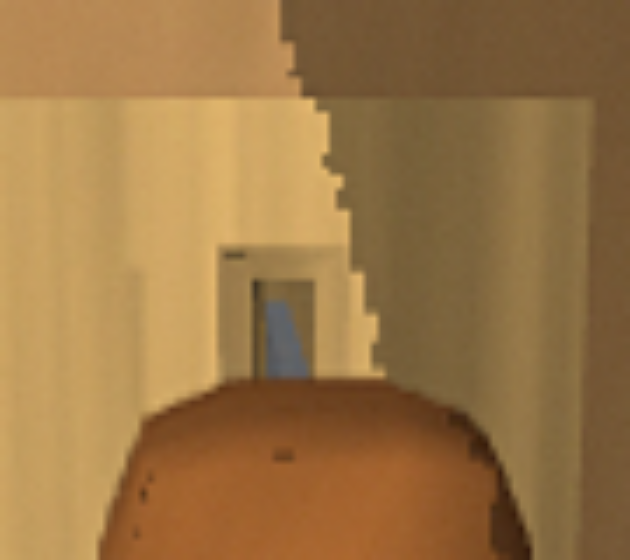

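The blade tip now sits inside the cavity outline, so I'll lower it in stages.

Request:
{"name": "arm_command", "arguments": {
  "plan": [
    {"claw": 0,"dx": 0,"dy": 0,"dz": 0.4,"twist": 0},
    {"claw": 0,"dx": 0,"dy": 0,"dz": 0.8,"twist": 0},
    {"claw": 0,"dx": 0,"dy": 0,"dz": 1.2,"twist": 0},
    {"claw": 0,"dx": 0,"dy": 0,"dz": 1.6,"twist": 0},
    {"claw": 0,"dx": 0,"dy": 0,"dz": 1.6,"twist": 0}
  ]
}}

```text
time_s: 17.03
position: [0.4153, 0.2999, 0.1291]
tcp_rot: [[-0.104, 0.994, -0.013], [0.995, 0.104, -0.002], [-0.001, -0.013, -1.0]]
force: [0.7, -0.5, -1.7]
opening: 0.322
```

```bash
python3 - <<'E'
from h import *
go(.416,.2975,.0975,96)
print(bot.read_state()['moment'])
im=bot.capture('wrist'); cv2.imwrite('pics/w19z.png',cv2.resize(im[95:175,275:365,::-1],None,fx=7,fy=7))
E
```

```text
t 17.03 p [0.4153 0.2999 0.1291] yaw 95.99 F [ 0.69 -0.46 -1.71] op 0.322 zaxis [-0.0131 -0.0019 -0.9999]
dx dy dz twist [-0.24  0.09  3.16] -0.01
[0.0506635  0.02854469 0.04727558]
```

View pics/w19z.png

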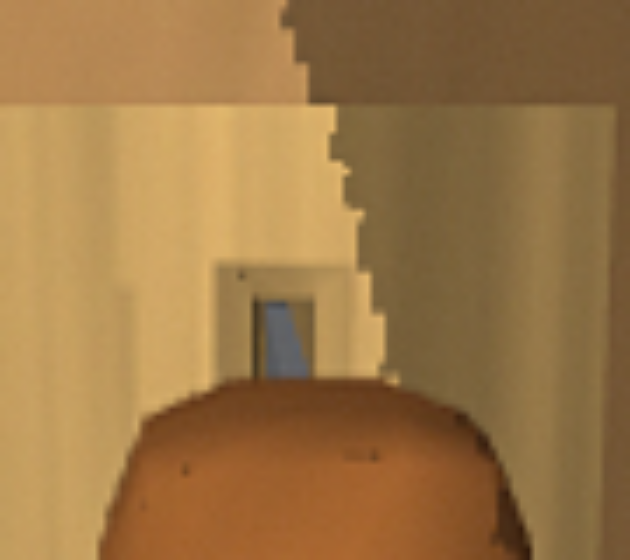

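Request:
{"name": "arm_command", "arguments": {
  "plan": [
    {"claw": 0,"dx": 0,"dy": 0.1,"dz": 0.5,"twist": 0},
    {"claw": 0,"dx": 0,"dy": 0.1,"dz": 1,"twist": 0},
    {"claw": 0,"dx": 0,"dy": 0.1,"dz": 1.5,"twist": 0},
    {"claw": 0,"dx": 0,"dy": 0.1,"dz": 1.5,"twist": 0}
  ]
}}

```text
time_s: 17.42
position: [0.4156, 0.2996, 0.1133]
tcp_rot: [[-0.104, 0.994, -0.015], [0.995, 0.104, -0.003], [-0.001, -0.015, -1.0]]
force: [-0.5, -0.5, -1.7]
opening: 0.325
```

Request:
{"name": "arm_command", "arguments": {
  "plan": [
    {"claw": 0,"dx": 0,"dy": 0,"dz": 0.4,"twist": 0},
    {"claw": 0,"dx": 0,"dy": 0,"dz": 0.8,"twist": 0},
    {"claw": 0,"dx": 0,"dy": 0,"dz": 1.1,"twist": 0},
    {"claw": 0,"dx": 0,"dy": 0,"dz": 1.1,"twist": 0}
  ]
}}

```text
time_s: 17.75
position: [0.415, 0.2994, 0.1016]
tcp_rot: [[-0.104, 0.994, -0.016], [0.995, 0.104, -0.003], [-0.001, -0.016, -1.0]]
force: [0.7, -0.1, -2.2]
opening: 0.321
```

```bash
python3 - <<'E'
from h import *
go(.416,.2975,.0975,96)
print(bot.read_state()['moment'])
E
```

```text
t 17.75 p [0.415  0.2994 0.1016] yaw 95.99 F [ 0.73 -0.12 -2.17] op 0.321 zaxis [-0.016  -0.0032 -0.9999]
dx dy dz twist [-0.2   0.09  0.41] -0.01
[ 0.01974319  0.02021152 -0.01723327]
```

Request:
{"name": "arm_command", "arguments": {
  "plan": [
    {"claw": 0,"dx": 0,"dy": 0,"dz": 0.2,"twist": 0},
    {"claw": 0,"dx": 0,"dy": 0,"dz": 0.25,"twist": 0},
    {"claw": 0,"dx": 0,"dy": 0,"dz": 0.25,"twist": 0}
  ]
}}

```text
time_s: 18.0
position: [0.4149, 0.2994, 0.099]
tcp_rot: [[-0.104, 0.994, -0.016], [0.995, 0.104, -0.003], [-0.002, -0.016, -1.0]]
force: [-0.4, 0.0, -2.4]
opening: 0.323
```

Request:
{"name": "arm_command", "arguments": {
  "plan": [
    {"claw": 0,"dx": 0,"dy": 0,"dz": 0.08,"twist": 0},
    {"claw": 0,"dx": 0,"dy": 0,"dz": 0.08,"twist": 0}
  ]
}}

```text
time_s: 18.17
position: [0.4147, 0.2995, 0.0985]
tcp_rot: [[-0.104, 0.994, -0.016], [0.995, 0.104, -0.003], [-0.001, -0.016, -1.0]]
force: [-0.2, -0.5, 1.0]
opening: 0.323
```

The edge has touched the slot bottom, with the force up about 3 N. Releasing.

Request:
{"name": "arm_command", "arguments": {
  "plan": [
    {"claw": 1,"dx": 0,"dy": 0,"dz": 0,"twist": 0},
    {"claw": 1,"dx": 0,"dy": 0,"dz": 0,"twist": 0},
    {"claw": 1,"dx": 0,"dy": 0,"dz": 0,"twist": 0},
    {"claw": 1,"dx": 0,"dy": 0,"dz": 0,"twist": 0},
    {"claw": 1,"dx": 0,"dy": 0,"dz": 0,"twist": 0},
    {"claw": 1,"dx": 0,"dy": 0,"dz": 0,"twist": 0},
    {"claw": 1,"dx": 0,"dy": 0,"dz": 0,"twist": 0},
    {"claw": 1,"dx": 0,"dy": 0,"dz": 0,"twist": 0}
  ]
}}

```text
time_s: 18.83
position: [0.4148, 0.2995, 0.0985]
tcp_rot: [[-0.104, 0.994, -0.016], [0.995, 0.104, -0.003], [-0.001, -0.016, -1.0]]
force: [0.1, -0.8, -0.7]
opening: 0.845
```

```bash
python3 - <<'E'
from h import *
go(.416,.2975,.22,96)
im=bot.capture('wrist'); cv2.imwrite('pics/w20.png',im[:,:,::-1])
im=bot.capture('side');cv2.imwrite('pics/s20.png',cv2.resize(im[90:200,220:350,::-1],None,fx=5,fy=5))
E
```

```text
t 18.83 p [0.4148 0.2995 0.0985] yaw 95.98 F [ 0.15 -0.79 -0.7 ] op 0.845 zaxis [-0.0162 -0.003  -0.9999]
dx dy dz twist [ -0.22  -0.1  -12.15] -0.02
```

View pics/w20.png

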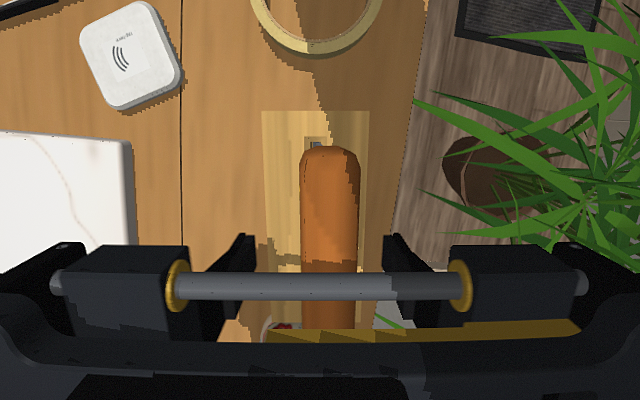

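View pics/s20.png

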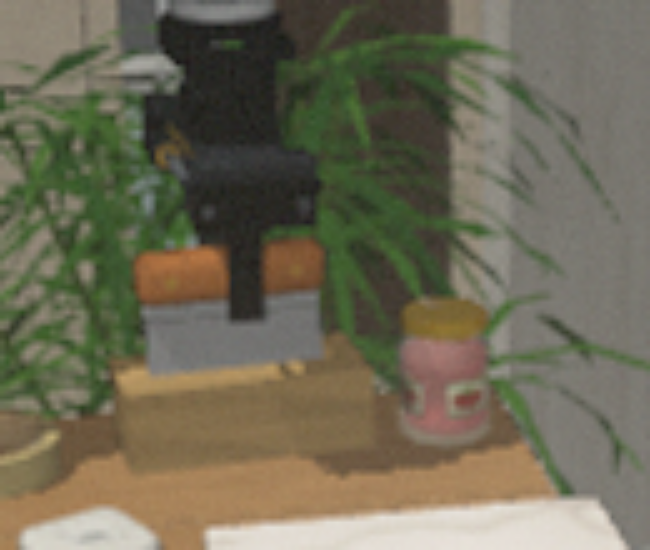

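Released. The scraper leans slightly toward +y inside the slot and the fingers are clear on both sides, so I'll retreat upward.

Request:
{"name": "arm_command", "arguments": {
  "plan": [
    {"claw": 1,"dx": 0.2,"dy": 0,"dz": 0,"twist": 0},
    {"claw": 1,"dx": 0.2,"dy": 0,"dz": 0,"twist": 0},
    {"claw": 1,"dx": 0.2,"dy": 0,"dz": -1.5,"twist": 0},
    {"claw": 1,"dx": 0.2,"dy": 0,"dz": -3,"twist": 0},
    {"claw": 1,"dx": 0.2,"dy": 0,"dz": -5,"twist": 0},
    {"claw": 1,"dx": 0.2,"dy": 0,"dz": -8,"twist": 0},
    {"claw": 1,"dx": 0.2,"dy": 0,"dz": -11,"twist": 0},
    {"claw": 1,"dx": 0.2,"dy": 0,"dz": -14,"twist": 0}
  ]
}}

```text
time_s: 19.6
position: [0.4163, 0.3018, 0.2395]
tcp_rot: [[-0.104, 0.994, -0.017], [0.995, 0.104, -0.003], [-0.002, -0.017, -1.0]]
force: [0.0, 0.5, -0.6]
opening: 1.002
```

Request:
{"name": "arm_command", "arguments": {
  "plan": [
    {"claw": 1,"dx": 0,"dy": -3,"dz": -1,"twist": 0},
    {"claw": 1,"dx": 0,"dy": -4,"dz": -2,"twist": 0},
    {"claw": 1,"dx": 0,"dy": -4,"dz": -2,"twist": 0},
    {"claw": 1,"dx": 0,"dy": -4,"dz": -2,"twist": 0}
  ]
}}

```text
time_s: 19.93
position: [0.3768, 0.2977, 0.2603]
tcp_rot: [[-0.105, 0.994, -0.016], [0.994, 0.105, -0.003], [-0.001, -0.016, -1.0]]
force: [0.5, -0.3, -0.4]
opening: 1.003
```

```bash
python3 - <<'E'
from h import *
go(.416,.2975,.22,96)
im=bot.capture('wrist'); cv2.imwrite('pics/w21.png',im[:,:,::-1])
im=bot.capture('side');cv2.imwrite('pics/s21.png',cv2.resize(im[90:310,190:460,::-1],None,fx=2.7,fy=2.7))
im=bot.capture('top');cv2.imwrite('pics/t21.png',cv2.resize(im[80:300,170:450,::-1],None,fx=2.7,fy=2.7))
E
```

```text
t 19.93 p [0.3768 0.2977 0.2603] yaw 96.04 F [ 0.51 -0.34 -0.38] op 1.003 zaxis [-0.016  -0.0032 -0.9999]
dx dy dz twist [-0.43  3.97  3.96] 0.04
```

View pics/w21.png

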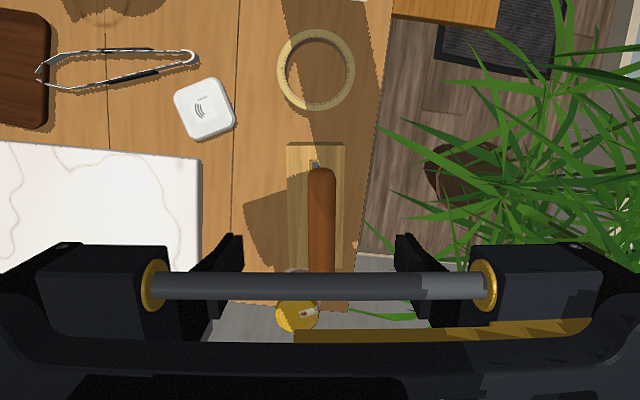

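View pics/s21.png

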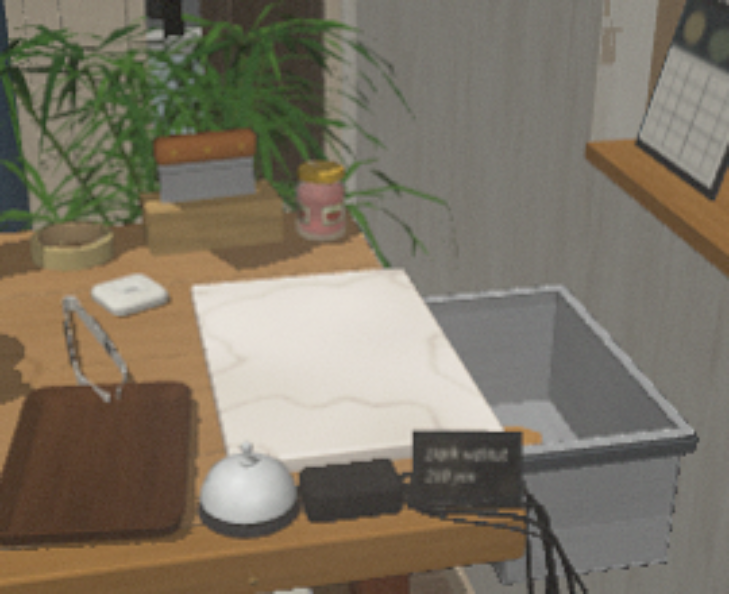

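View pics/t21.png

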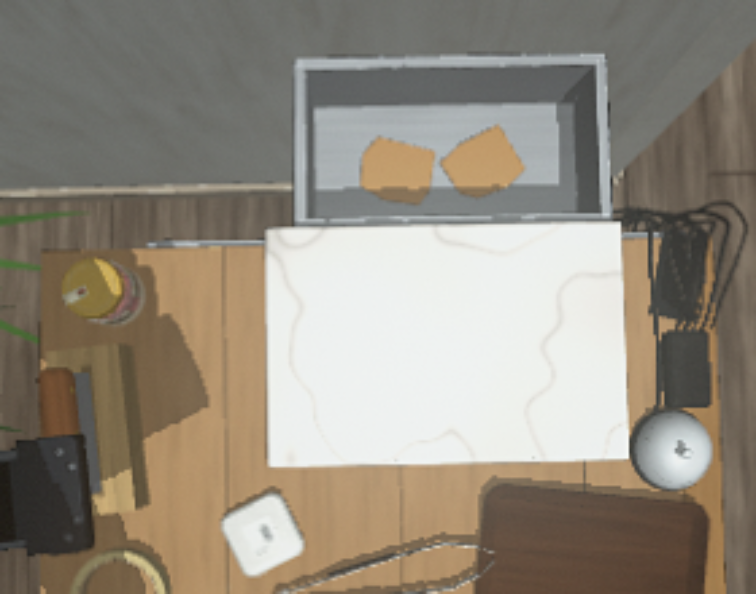

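```bash
python3 - <<'E'
from h import *
s=bot.read_state();W=cam('wrist',s)
def m(im):
    h=cv2.cvtColor(im,cv2.COLOR_BGR2HSV); k=((h[...,0]<13)&(h[...,1]>140)).astype(np.uint8); k[:130]=0;k[160:]=0;k[:,:243]=0;k[:,292:]=0
    y,x=np.where(k); return x.min(),x.max(),[ (np.where(k[:,c])[0].min(),np.where(k[:,c])[0].max()) for c in (252,260,268,276,282)]
print(m(cv2.imread('pics/side0.png')));im=bot.capture('side')[:,:,::-1].copy();print(m(im))
S=cam('side')
for L in (0,2,4,6,8): print(L,proj(S,[[.415,.2975+L/1000,.132],[.415,.2975+L/1000,.098]])[:,1].round(2))
for q in [(307,200),(336,200)]: print(on_z(W,q,.13).round(4))
E
```

```text
Traceback (most recent call last):
ValueError: zero-size array to reduction operation minimum which has no identity
```

```bash
python3 - <<'E'
from h import *
s=bot.read_state();W=cam('wrist',s)
a=cv2.imread('pics/side0.png');im=np.ascontiguousarray(bot.capture('side')[:,:,::-1])
def m(im):
    h=cv2.cvtColor(im,cv2.COLOR_BGR2HSV); k=((h[...,0]<18)&(h[...,1]>120)).astype(np.uint8)
    return [(c,np.where(k[132:158,c])[0]+132) for c in (254,260,268,276,282)]
for i in (a,im):
    for c,v in m(i): print(c,(v.min(),v.max()) if len(v) else None,end=' ')
    print()
S=cam('side')
for L in (0,4,8): print(L,proj(S,[[.415,.2975+L/1000,.132],[.415,.2975+L/1000,.098]])[:,1].round(2))
for q in [(307,200),(336,200)]: print(on_z(W,q,.13).round(4))
E
```

```text
254 (np.int64(141), np.int64(150)) 260 (np.int64(140), np.int64(149)) 268 (np.int64(139), np.int64(148)) 276 (np.int64(138), np.int64(148)) 282 (np.int64(138), np.int64(147)) 
254 (np.int64(140), np.int64(149)) 260 (np.int64(140), np.int64(149)) 268 (np.int64(139), np.int64(148)) 276 (np.int64(138), np.int64(147)) 282 (np.int64(138), np.int64(146)) 
0 [139.51 149.71]
4 [139.13 149.31]
8 [138.76 148.91]
[0.3837 0.2893 0.13  ]
[0.3807 0.3177 0.13  ]
```

The handle sits at the same image rows as at the start, within 1 px, so the scraper is fully down. Handing in.

```bash
python3 -c "
from rig import bot
print(bot.hand_in())"
```

```text
the job is handed in; nothing more can be done
None
```

The job is done and handed in at about 20 s of the 58 s allowed. Both crispbread pieces are in the scrap pan and the scraper is back in its block.

I took the scraper out and set the blade down lightly behind each piece in turn (about 3–4 N of contact). I swept the left piece off the far edge, then the right, and stood the scraper back in its slot, let go and moved the arm clear.

**Last checks:**
- **Pieces:** the top view shows both lying on the pan floor, and the slab is empty.
- **Bystanders:** the jam jar and price stand look unmoved.
- **Scraper:** the handle sits at its starting height in the side view, to within 1 px, so the blade should be on the slot bottom. Nothing is touching it.

**Off or in disagreement:**
- **Calibration:** the wrist camera was about 3 mm off across the jaws.
- **Lean:** the scraper tilted about 2° in the grip. I corrected for both by eye before inserting it. It now stands leaning an estimated 2–3° in the slot, more than at the start but within the slot's play.
- **Sweep force:** pressure on the slab rose to about 8–10 N part-way through each sweep. I eased it off each time.

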